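# Refill the nut feeder with the drop cup

### The job

Refill the nut feeder: pull the blue knob of its sliding cover all the way out to its stop, then carry the drop cup upright over the hopper and, holding it there, press its red release tab down on the feeder's striker pin so that the hinged bottom swings open and all three brass nuts fall into the hopper. Leave the cover open, stand the empty cup upright on the green mat with its bottom shut, and do not spill nuts, tip the cup or shift the other things on the bench.

Things in the scene. Friction and masses are not known exactly. Their poses are not given: they have to be found in the camera images.
- cover (a joint): Sliding cover of the nut feeder's hopper (grey plate on aluminium side rails, blue knob). 0 = shut over the hopper, 0.09 m = pulled out to its stop. It slides along the feeder's -y. A light spring (1.3 N at the stop) draws it back but a friction brake (2.5 N) holds it wherever it is let go: pulling takes about 4 N.
- cover_knob (a point): Blue upright cylindrical knob of the cover, 17 mm across, 28 mm tall; the point is 16 mm above the knob's foot (12 mm below its top), on its axis. It moves with the cover. Axes are those of the feeder: x, y as for the hopper mouth.
- hopper_mouth (a point): Centre of the open top of the feeder's white hopper, 70 mm above the bench. Axes: x points away from the striker (mostly to the robot's right, turned 1.05 to 1.5 rad clockwise from the bench's x), -y is the way the cover is pulled (towards the robot), z up. The mouth is 120 mm (x) by 90 mm (y) inside, walls 5 mm. The cover's rails reach 152 mm out to -y.
- hopper_floor (a point): Centre of the hopper's inner floor (same axes), 58 mm straight below the mouth, 12 mm above the bench.
- lamp_bar (a point): Centre of the underside of a fixed silver LED lamp bar over the striker side of the hopper, 285 mm above the bench: a hand holding the cup there must lean back to -x. The bar is 50 (x) x 115 (y) x 28 mm high, centre 42 mm to -x and 37.5 mm to +y of the mouth centre; its 12 mm post stands 42 mm to -x and 85 mm to +y of it. Axes of the feeder.
- striker: Fixed upright striker pin with a round red tip, 10 mm across, just outside the hopper's -x wall (76 mm from the mouth centre towards -x, in the middle of y). Origin at its foot; axes of the feeder.
- striker_top (a point): Top of the striker's red tip, 125 mm above the bench.
- cup_grip (a point): Grip point on the drop cup's black handle, a bar 16 mm thick (cup's y), 22 mm wide, 80 mm long, that rises from the rim of the cup's -x wall and leans back to -x, 40 degrees from vertical. The point lies 50 mm along it: 53.1 mm to -x of the cup's middle, 106.3 mm above its feet. Axes of the cup: x from the handle side to the far side, z up.
- cup_center (a point): Middle of the orange square drop cup (46 x 46 mm outside, 3 mm walls, open top, walls from 30 to 75 mm above its feet, four thin legs below), 52.5 mm above the undersides of its feet. Axes as cup_grip; it starts turned 1.55 to 1.95 rad clockwise from the bench's x. The loaded cup weighs about 170 g.
- cup: The whole drop cup with its bottom and tab; origin in its middle at the level of the undersides of its four feet. Same axes.
- flap (a joint): Hinged sprung bottom of the cup. 0 = shut, 1.15 rad = fully open (far edge swung down). Hinge line along the cup's y, 23 mm to -x of the middle, 30 mm above the feet. Red tab and bottom are one rocker: pushing the tab up swings the bottom down by the same angle; the spring shuts it. 2 N to begin, 4 N to open wide; the nuts slide off from about 0.7 rad.
- tab (a point): Point under the cup's red release tab: 49 mm to -x of the cup's middle, 16 mm above the feet, almost straight below the grip point. The tab is 28 mm wide (y), 44 mm long, and runs from the hinge to -x under the handle, sloping 25 degrees down while the bottom is shut. With this point on the striker, lowering the cup 25 mm more opens the bottom about 0.9 rad.
- mat: Flat green mat, 150 x 150 mm, 3 mm thick, fixed to the bench. Origin in the middle of its underside; x and y along its sides.
- nut0_center (a point): Brass thumb nut (one of three, loose in the cup), 14 mm across, 9 mm high, 12 g; the point is its centre.
- nut1_center (a point): Brass thumb nut (one of three, loose in the cup), 14 mm across, 9 mm high, 12 g; the point is its centre.
- nut2_center (a point): Brass thumb nut (one of three, loose in the cup), 14 mm across, 9 mm high, 12 g; the point is its centre.
- plug_box: Bystander: white plug box 80 x 130 mm, 66 mm high with its plugs. Origin in the middle of its underside.
- multimeter: Bystander: red multimeter lying flat, 90 x 180 mm, 44 mm high. Origin in the middle of its underside.
- bottle: Bystander: green drink bottle, 62 mm across, 200 mm high. Origin in the middle of its underside.
- jar: Bystander: small closed jar, 56 mm across, 70 mm high. Origin in the middle of its underside.
- reel: Bystander: blue wire reel standing on its flange, 64 mm across, 45 mm high. Origin in the middle of its underside.
- adapter: Bystander: black twin-plug adapter, 50 x 36 mm, 48 mm high with its red and blue plugs. Origin in the middle of its underside.
- screwdriver_grip (a point): Bystander: screwdriver lying on the bench, 170 mm long; the point is the middle of its handle.
Not all that is in view belongs to the job. Of the things that look like the mat, the larger one is meant.

How it is judged (in metres and radians):
On the way, in this order (a step that is already met when the one before it is completed fails the run):
1. the cover is pulled out to its stop (at least 84 of 90 mm) while the bottom of the cup is still shut (value of joint cover above 0.084 m and value of joint flap below 0.2 rad), for 0.2 s.
2. the upright cup is over the hopper and its tab, pressed on the striker, has swung the bottom open (over 0.5 rad) (value of joint flap above 0.5 rad and contact force between cup and striker above 0.3 N and angle between cup_center's own z axis and vertical below 0.3 rad and x of cup_center in the frame of hopper_mouth between -0.06 and 0.06 m and y of cup_center in the frame of hopper_mouth between -0.04 and 0.04 m), for 0.1 s.
At the end, for the whole second after the job is handed in: All three nuts lie in the hopper; the cover is still open (at least 80 mm); the cup stands upright (within 0.1 rad) with its middle within 55 mm of the mat's middle along each of the mat's sides, resting on the mat, its bottom shut (under 0.1 rad), at rest (x of nut0_center in the frame of hopper_floor between -0.06 and 0.06 m and y of nut0_center in the frame of hopper_floor between -0.045 and 0.045 m and x of nut1_center in the frame of hopper_floor between -0.06 and 0.06 m and y of nut1_center in the frame of hopper_floor between -0.045 and 0.045 m and x of nut2_center in the frame of hopper_floor between -0.06 and 0.06 m and y of nut2_center in the frame of hopper_floor between -0.045 and 0.045 m and z of nut0_center in the frame of hopper_floor between 0 and 0.05 m and z of nut1_center in the frame of hopper_floor between 0 and 0.05 m and z of nut2_center in the frame of hopper_floor between 0 and 0.05 m and x of cup in the frame of mat between -0.055 and 0.055 m and y of cup in the frame of mat between -0.055 and 0.055 m and z of cup in the frame of mat between -0.002 and 0.008 m and angle between cup_center's own z axis and vertical below 0.1 rad and value of joint flap below 0.1 rad and value of joint cover above 0.08 m and linear speed of cup below 0.02 m/s); the robot touches nothing.
It fails at once if the cup is tipped more than 0.6 rad (angle between cup_center's own z axis and vertical above 0.6 rad).
It fails at once if a nut is spilled outside the hopper and the cup (it lies lower than 10 mm over the bench) (height (world z) of any of nut0_center, nut1_center, nut2_center below 0.01 m).
It fails at once if another thing on the bench is shifted by more than 30 mm (distance of any of plug_box, multimeter, bottle, jar, reel, adapter, screwdriver_grip from where it was at the start of the episode above 0.03 m).
It also fails if it takes over 72 s, if anything falls off the work surface, if the arm or the gripper's body presses on something with over 40 N, if the wrist force passes 120 N, or if a joint passes its speed limit or range.

### The arm

A 6-joint arm with a two-finger parallel gripper is mounted at the origin on the work surface. World frame = base frame: x ahead of the robot, y to its left, z up, the work surface at z = 0. Lengths are in mm, angles in rad, forces in N, time in s.
With the tool pointing down it reaches from about 300 to 875 mm from the base axis. Payload 6.4 kg.
Tool frame: the origin (TCP) lies midway between the tips of the shut fingers; the grasp point (between the pads) lies 19 mm behind it; x points along the fingers, y is the direction in which the jaws open and shut, and the axes are right-handed (so a half turn about x gives the same grasp; the last joint's range is limited). The gripper opens to 88 mm and grips with 3 to 60 N. Pads are 18 mm wide; open, the fingers measure 123 mm over their backs; the gripper's body (75 mm by 187 mm) begins 45 mm behind the grasp point.
Start: joints at [1.036, 0.181, 1.607, -0, 1.354, -0.206], TCP at [185.661, 544.216, 212.214] pointing down, gripper open.
Joint ranges: [-2.99, 2.99], [-0.89, 2.07], [0.3, 2.58], [-1.14, 4.28], [0, 2.63], [-3.12, 3.12]. Speed limits (rad/s): [2.57, 2.57, 3.01, 3.14, 3.14, 3.14].

### API

Orientations are given as a unit quaternion [x, y, z, w].
In Python, from bench import * gives the robot as it stands. The module is installed in compiled form; this text tells all that it offers.
- The arm moves only by the tool apply_moves, never from a script. Its argument "commands" is a list of rows, each an object with "dp": the shift along the world's x, y, z each as a share of 1 m, from -1 to 1, a list of three; "twist": the turn about the world's z as a share of 360 degrees, from -1 to 1. In form: [{"dp": [x, y, z], "twist": twist}, ...]. A call has 1 to 5 rows; each row is the pose to reach, as a shift and turn from the pose commanded when the call began, turning the shorter way round; what a row does not reach only later rows make up. A row lasts 1/10 s, in which the tool goes at most 50 mm and 8.59 degrees, less where a joint would pass 70% of its speed; a pose out of reach is approached as far as the arm can. A call with a number of a shift or a turn outside -1 to 1 is refused whole. A call with a gripper value outside its range is refused whole. "jaw" is the opening in per cent of the stroke, from 0 (shut) to 100 (fully open), set as the call begins (left out, the last holds). The fingers move at their own pace and stop on an object; the grip force is fixed at half the most. Time passes only in rows, so rows that repeat a pose let the fingers close. It gives the time, the measured TCP pose, the force and the opening at its end, in the units of the state.
- observe(): the state, without advancing time (a new reading comes with each control period).
- snapshot(name): name is "side" or "top" or "wrist"; returns the picture (480x640x3 uint8, red, green, blue); there is no depth.
- camera_params(name): a dict with "fx", "fy", "cx", "cy" (pixels), "R" (3x3) and "t" (3): a world point X has camera coordinates R X + t. Camera axes: x right, y down, z forward; pixel columns grow to the right and rows downward; lengths in mm; the calibration is good to about 2 mm. A picture is of the moment at which its call begins: read the wrist's pose just before it. camera_params takes no time and is no camera call; for the wrist camera it gives the pose at the moment of the call.
- job_done(): hands the job in, once; it reports no verdict.
Trained networks look in the newest picture that a camera, given by its name, has taken for a name from the list of things; names that differ only in an ending like _2 or _b are one class to them, and where a whole thing is asked for, a point or a joint stands for the part that bears it (a point fixed in the world has none). Each returns a list of dicts, best first, with "p" (0 to 1); they miss things now and then, are a little off and sometimes report something else, mostly with a low value. They report only what shows in the picture. A call takes as long as a camera call. They do not tell look-alikes from the thing itself.
- outline_of(camera, name): "mask" (480x640 bool, what is visible of it).
- place_of(camera, name): "centre" ([x, y, z] in mm, in world coordinates, good to about 4 mm: a listed point, or the origin of a listed thing).
The state is a dict: "time_s": time; "joint_pos": joint angles; "joint_velocities": joint speeds; "effort": joint torques, N m; "tool_pos": TCP position; "tcp_rot": TCP orientation; "ft_force": force on the tool from outside, world axes, zero at the start; "wrist_torque": the same for the moment, N m; "width": finger opening in mm.
Only numpy, scipy, OpenCV 4.12 (cv2) and the standard library are available. Lean on these libraries where they do the work, as an engineer would, in place of code of your own. Each camera call takes 0.05 s, during which the arm holds its last target.

## Working session

There is one attempt and no reset: what is moved stays moved. The work goes in short steps, Python scripts to look and compute and a tool call to move; the robot and the scene stay as the last step left them, time stands still between calls to the robot, and variables do not carry over. Pictures are saved under pics/ and viewed, and the job is handed in when it is done.

Besides the shell and the picture viewer there is one more tool, called after ">>>" by a JSON object that holds its "name" and its "arguments", one argument or row to a line. apply_moves: Moves the arm, as the interface text tells. Shift numbers are shares of 1 m and turn numbers shares of 360 degrees, none past 1 either way. Its arguments: {"type":"object","properties":{"commands":{"type":"array"},"jaw":{"type":"number"}},"required":["commands"]}

```bash
mkdir -p pics; ls
python3 - <<'E'
from bench import *
import cv2
s=observe();print(s)
for n in ("side","top","wrist"):
    im=snapshot(n);cv2.imwrite(f"pics/{n}0.png",im[:,:,::-1])
    p=camera_params(n);print(n,p)
E
```

```text
pics
{'time_s': 0.0, 'joint_pos': array([ 1.03570070e+00,  1.81521545e-01,  1.60800417e+00, -2.40222114e-05,
        1.35375925e+00, -2.06328873e-01]), 'joint_velocities': array([-1.00856801e-03, -7.41511580e-06, -7.88494000e-04,  1.53140880e-03,
       -9.46573342e-04, -9.62319648e-04]), 'effort': array([-1.69021132e-03, -4.33861148e+01, -3.41850400e+01,  7.01092626e-02,
        3.85010254e-02, -1.33409721e-04]), 'tool_pos': array([185.3638247 , 543.7008137 , 211.32297439]), 'tcp_rot': array([ 0.11515129,  0.69778367, -0.11627265,  0.69736561]), 'ft_force': array([-0.10122322, -0.00804288, -1.06529312]), 'wrist_torque': array([ 0.03108453, -0.01575973,  0.0311913 ]), 'width': 87.55055552711025}
side {'fx': 532.0381914815197, 'fy': 532.0381914815197, 'cx': 317.2334036292582, 'cy': 240.14394928824004, 'R': array([[ 6.80371009e-01, -7.32867445e-01, -7.72940388e-04],
       [-4.03346134e-01, -3.73572831e-01, -8.35317446e-01],
       [ 6.11888213e-01,  5.68637537e-01, -5.49767375e-01]]), 't': array([-337.26189762,  370.59125639, 1192.712677  ])}
top {'fx': 590.5215211042844, 'fy': 590.5215211042844, 'cx': 323.6780563697743, 'cy': 240.12763588139046, 'R': array([[ 1.95188891e-02, -9.99809448e-01,  2.85237499e-04],
       [-9.83066711e-01, -1.92440173e-02, -1.82234765e-01],
       [ 1.82205528e-01,  3.27661267e-03, -9.83255007e-01]]), 't': array([  -6.45430638,  535.09187109, 1406.8726918 ])}
wrist {'fx': 341.4509805724706, 'fy': 341.4509805724706, 'cx': 313.0163095399081, 'cy': 237.57624558758008, 'R': array([[ 0.32273798,  0.94648732, -0.0013961 ],
       [ 0.89609141, -0.30507817,  0.32240891],
       [ 0.30473002, -0.10530463, -0.94659947]]), 't': array([-573.13250314,  -44.1117361 ,  391.44173519])}
```

View pics/side0.png

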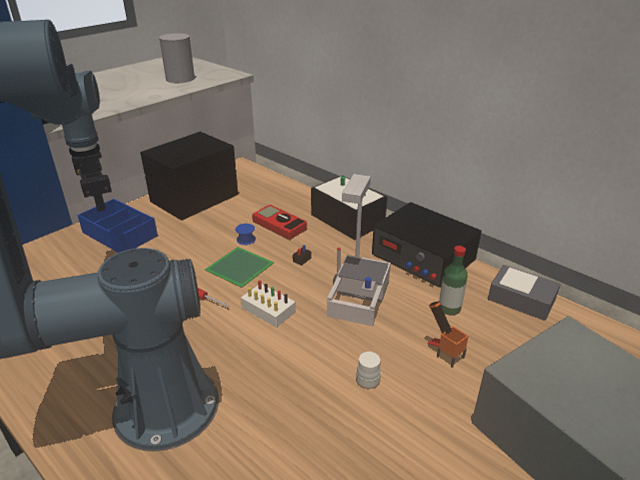

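View pics/top0.png

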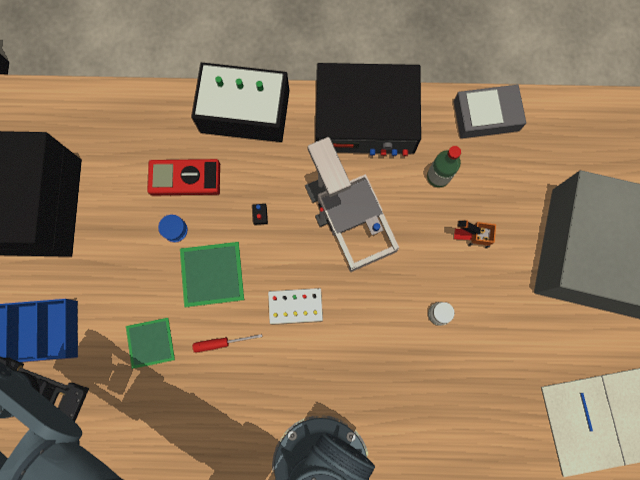

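View pics/wrist0.png

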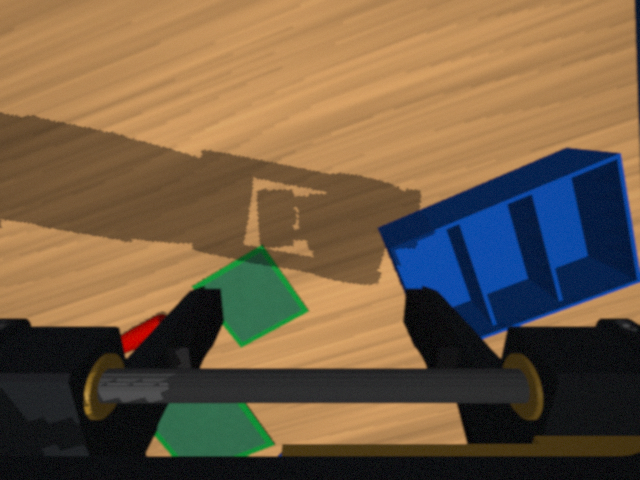

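Run:
```python
from bench import *
for c in ("top","side"):
  for n in ("cover_knob","hopper_mouth","striker_top","lamp_bar","cup_grip","cup_center","tab","cup","mat"):
    if c=="side" and n in("lamp_bar","hopper_mouth","cup","tab"): continue
    r=place_of(c,n); print(c,n,[(round(q["p"],2),[round(float(v),1) for v in q["centre"]]) for q in r[:3]])
print(observe()["time_s"])
```

```text
top cover_knob [(0.74, [562.9, -121.4, 89.8])]
top hopper_mouth [(0.68, [631.4, -60.2, 68.5])]
top striker_top [(0.52, [598.5, 10.8, 124.6])]
top lamp_bar [(0.81, [651.7, -5.2, 282.9])]
top cup_grip [(0.65, [599.0, 14.7, 18.8]), (0.64, [564.9, -335.6, 106.2])]
top cup_center [(0.79, [561.5, -392.7, 51.0])]
top tab [(0.56, [566.4, -344.1, 14.2])]
top cup [(0.61, [558.6, -390.6, 2.3]), (0.47, [565.6, -340.0, 15.0])]
top mat [(0.64, [283.4, 428.0, 0.3]), (0.56, [452.6, 283.3, 2.2])]
side cover_knob [(0.58, [565.5, -118.8, 90.8]), (0.29, [702.3, 371.0, -0.9])]
side striker_top [(0.4, [596.5, 12.4, 126.3])]
side cup_grip [(0.96, [564.8, -338.5, 108.7]), (0.68, [647.5, -5.3, 281.1])]
side cup_center [(0.93, [563.0, -386.2, 53.7]), (0.39, [645.9, -8.5, 282.0])]
side mat [(0.56, [455.4, 285.2, 3.4])]
0.85
```

Side view: feeder at about (360,285), its lamp above at (357,187), cup with leaning handle at (448,335), larger mat at (240,265). Top view: larger mat at (212,274), smaller look-alike at (150,342), knob at (376,227), cup at (484,233). I'll refine the positions and enlarge crops.

```bash
cat > h.py <<'E'
from bench import *
import cv2, numpy as np
def px(cam,X,P=None):
    P=P or camera_params(cam); c=P["R"]@np.array(X,float)+P["t"]; return np.array([P["fx"]*c[0]/c[2]+P["cx"],P["fy"]*c[1]/c[2]+P["cy"]])
def yaw(o):
    from scipy.spatial.transform import Rotation as R
    m=R.from_quat(o["tcp_rot"]).as_matrix(); return m
def crop(im,x0,y0,x1,y1,k,name): cv2.imwrite(name,cv2.resize(im[y0:y1,x0:x1,::-1],None,fx=k,fy=k,interpolation=cv2.INTER_CUBIC))
E
python3 - <<'E'
from h import *
t=snapshot("top"); s=snapshot("side")
crop(t,290,130,510,280,3.6,"pics/tc.png"); crop(s,310,160,500,380,2.7,"pics/sc.png"); crop(t,110,220,280,370,3.5,"pics/mat.png")
for n in ("bottle","jar","plug_box","reel","adapter","striker_top","lamp_bar","hopper_mouth","cup_grip","cup_center","cover_knob"):
    for c in ("top","side"):
        r=place_of(c,n); print(c,n,[(round(q["p"],2),[round(float(v),1) for v in q["centre"]]) for q in r[:2]])
o=observe();print(o["time_s"]); P=camera_params("wrist"); c=-P["R"].T@P["t"]; print("cam in tool",yaw(o).T@(c-o["tool_pos"]))
E
```

```text
top bottle [(0.55, [719.7, -288.8, 3.6])]
side bottle [(0.68, [720.1, -290.5, -1.8]), (0.24, [625.4, -57.1, 9.5])]
top jar [(0.59, [361.3, -287.2, -3.3]), (0.24, [283.3, 269.4, 9.5])]
side jar [(0.9, [364.4, -285.1, -0.1]), (0.46, [596.5, 13.9, 126.6])]
top plug_box [(0.84, [376.2, 70.9, 0.1])]
side plug_box [(0.84, [376.5, 72.2, 1.0]), (0.52, [628.2, -62.7, 7.2])]
top reel [(0.6, [570.9, 382.8, -0.8])]
side reel [(0.89, [564.8, 382.2, 3.0])]
top adapter [(0.77, [610.8, 167.2, -1.6])]
side adapter [(0.62, [608.1, 167.5, -0.7])]
top striker_top [(0.54, [597.6, 10.7, 123.1])]
side striker_top [(0.56, [594.9, 13.0, 124.3]), (0.41, [277.4, 269.8, 11.8])]
top lamp_bar [(0.84, [648.8, -4.6, 282.8])]
side lamp_bar [(0.94, [644.3, -8.2, 282.8])]
top hopper_mouth [(0.67, [626.5, -61.4, 74.5])]
side hopper_mouth [(0.82, [628.1, -59.6, 72.7]), (0.23, [364.3, -285.4, 2.2])]
top cup_grip [(0.59, [569.3, -333.4, 105.4]), (0.51, [374.5, 71.2, 1.3])]
side cup_grip [(0.63, [568.0, -336.6, 106.1])]
top cup_center [(0.64, [563.0, -119.0, 92.6]), (0.56, [562.4, -392.4, 52.8])]
side cup_center [(0.79, [562.9, -392.6, 50.6]), (0.67, [555.6, -393.9, -2.6])]
top cover_knob [(0.63, [564.6, -122.1, 88.4])]
side cover_knob [(0.61, [566.4, -117.5, 93.9]), (0.37, [604.7, 165.0, 1.7])]
2.05
cam in tool [-172.39684102   -1.13737044  -84.46650337]
```

View pics/tc.png

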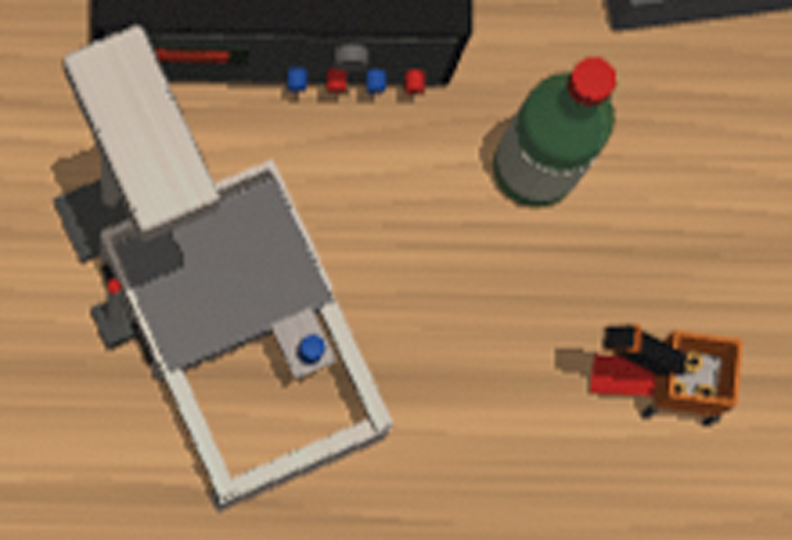

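View pics/sc.png

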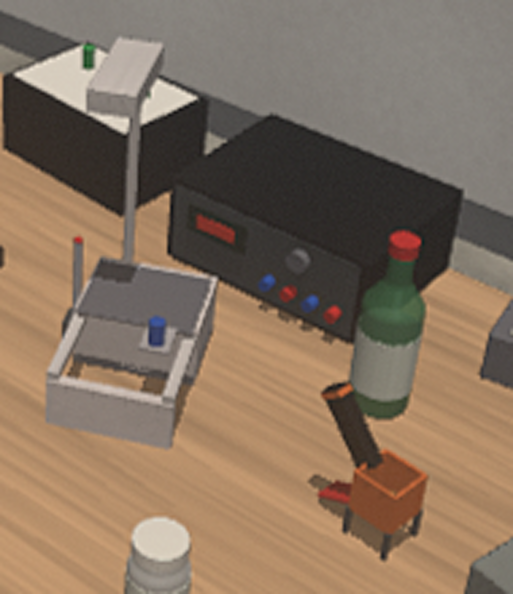

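View pics/mat.png

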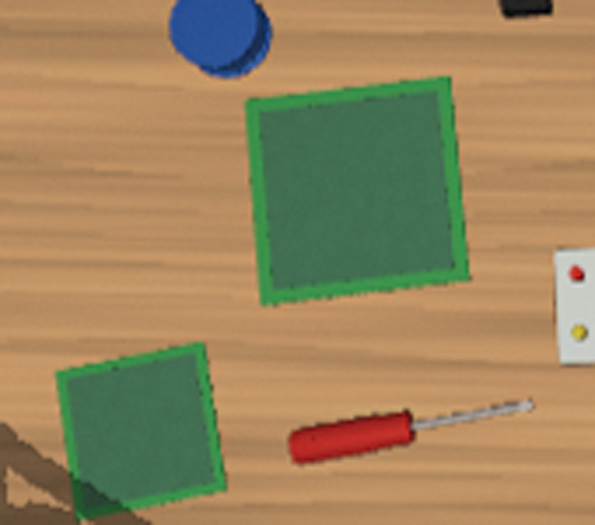

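Crops: the larger mat is centred at top pixel (212,274) and is the one meant; the smaller square at (150,342) isn't. The nuts show in the cup at (484,233), and the cover is shut with its knob at (376,227). Next I'll fit the feeder and cup poses.

```bash
cat > fit.py <<'E'
from h import *
from scipy.optimize import least_squares
def fit(model,meas):
    def res(q):
        c,s=np.cos(q[2]),np.sin(q[2]); out=[]
        for n,pts in meas.items():
            m=model[n]
            for p in pts: out+= [q[0]+c*m[0]-s*m[1]-p[0], q[1]+s*m[0]+c*m[1]-p[1]]
        return out
    r=least_squares(res,[meas[list(meas)[0]][0][0],meas[list(meas)[0]][0][1],-1.3],loss="soft_l1",f_scale=3)
    return r.x, np.abs(r.fun).max()
def W(q,p): c,s=np.cos(q[2]),np.sin(q[2]); return np.array([q[0]+c*p[0]-s*p[1],q[1]+s*p[0]+c*p[1],p[2]])
E
python3 - <<'E'
from fit import *
F,e=fit(dict(m=(0,0),s=(-76,0),l=(-42,37.5)),dict(m=[(631.4,-60.2),(626.5,-61.4),(628.1,-59.6)],s=[(598.5,10.8),(596.5,12.4),(597.6,10.7),(594.9,13)],l=[(651.7,-5.2),(648.8,-4.6),(644.3,-8.2)]))
C,e2=fit(dict(c=(0,0),g=(-53.1,0)),dict(c=[(561.5,-392.7),(563,-386.2),(562.4,-392.4),(562.9,-392.6)],g=[(564.9,-335.6),(564.8,-338.5),(569.3,-333.4),(568,-336.6)]))
print(F,e,C,e2)
np.save("F.npy",F);np.save("C.npy",C)
k=np.array([564.8,-119.7])-F[:2];c,s=np.cos(F[2]),np.sin(F[2]);print("knob feeder",k@[c,s],k@[-s,c])
for cam,b,kk in (("top",(290,130,510,280),3.6),("side",(310,160,500,380),2.7)):
    im=snapshot(cam)[:,:,::-1]; x0,y0,x1,y1=b; im=cv2.resize(im[y0:y1,x0:x1],None,fx=kk,fy=kk); 
    def poly(pts,col):
        p=np.array([(px(cam,x)-[x0,y0]+.5)*kk for x in pts]).astype(int); cv2.polylines(im,[p],True,col,1)
    poly([W(F,(a,b,70)) for a,b in((-65,-50),(65,-50),(65,50),(-65,50))],(255,0,255))
    poly([W(F,(a,b,70)) for a,b in((-65,-152),(65,-152),(65,50),(-65,50))],(255,255,0))
    for z in (285,313): poly([W(F,(-42+a,37.5+b,z)) for a,b in((-25,-57.5),(25,-57.5),(25,57.5),(-25,57.5))],(0,255,0))
    poly([W(F,(-76+5*np.cos(t),5*np.sin(t),122)) for t in np.linspace(0,6,9)],(0,255,255))
    poly([W(C,(a,b,75)) for a,b in((-23,-23),(23,-23),(23,23),(-23,23))],(0,255,0))
    poly([W(C,(-23,0,75)),W(C,(-74.4,0,136.3))],(0,255,255))
    poly([(564.8+8.5*np.cos(t),-119.7+8.5*np.sin(t),102) for t in np.linspace(0,6,9)],(0,255,255))
    cv2.imwrite(f"pics/ov_{cam}.png",im)
E
```

```text
[628.11949844 -59.16020688  -1.16593181] 5.655717819950155 [ 562.52362021 -390.16669611   -1.64767599] 3.966696113952878
knob feeder 30.704315128389897 -82.04675780876548
```

View pics/ov_top.png

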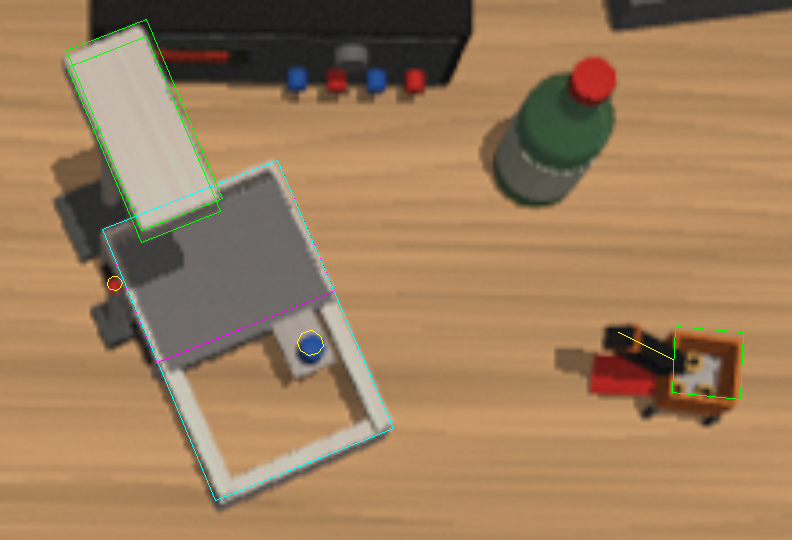

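View pics/ov_side.png

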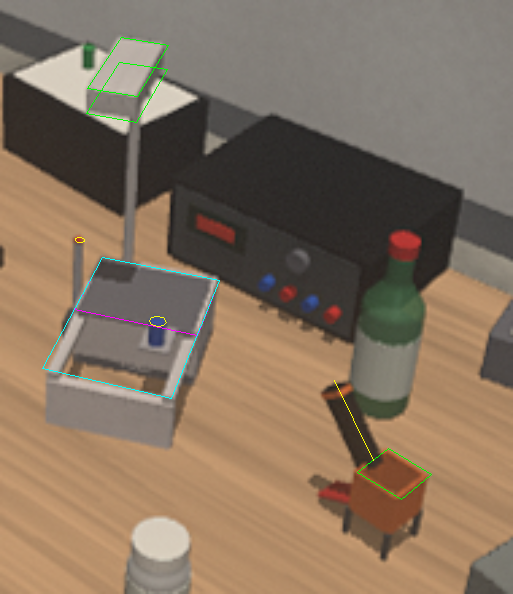

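Both overlays agree with the pictures to about 2–3 mm. First move: to above the knob, with the jaws along the feeder's x.

>>> {"name": "apply_moves", "arguments": {
  "commands": [
    {"dp": [0.378,-0.664,0.0],"twist": 0.117},
    {"dp": [0.378,-0.664,0.0],"twist": 0.117},
    {"dp": [0.378,-0.664,0.0],"twist": 0.117},
    {"dp": [0.378,-0.664,0.0],"twist": 0.117},
    {"dp": [0.378,-0.664,0.0],"twist": 0.117}
  ],
  "jaw": 60
}}

```text
time_s: 2.65
tool_pos: [298.1, 348.5, 212.7]
tcp_rot: [-0.122, 0.696, 0.122, 0.697]
ft_force: [0.7, 0.1, -0.1]
width: 53.2
```

>>> {"name": "apply_moves", "arguments": {
  "commands": [
    {"dp": [0.254,-0.447,-0.03],"twist": 0.0},
    {"dp": [0.254,-0.447,-0.03],"twist": 0.0},
    {"dp": [0.254,-0.447,-0.03],"twist": 0.0},
    {"dp": [0.254,-0.447,-0.03],"twist": 0.0},
    {"dp": [0.254,-0.447,-0.03],"twist": 0.0}
  ]
}}

```text
time_s: 3.15
tool_pos: [421.7, 131.1, 198.3]
tcp_rot: [-0.12, 0.696, 0.12, 0.697]
ft_force: [0.6, -0.2, 0.2]
width: 53.0
```

>>> {"name": "apply_moves", "arguments": {
  "commands": [
    {"dp": [0.13,-0.23,-0.015],"twist": 0.0},
    {"dp": [0.13,-0.23,-0.015],"twist": 0.0},
    {"dp": [0.13,-0.23,-0.015],"twist": 0.0},
    {"dp": [0.13,-0.23,-0.015],"twist": 0.0},
    {"dp": [0.13,-0.23,-0.015],"twist": 0.0}
  ]
}}

```text
time_s: 3.65
tool_pos: [544.5, -86.4, 183.8]
tcp_rot: [-0.12, 0.697, 0.12, 0.697]
ft_force: [0.9, 1.1, 0.2]
width: 52.9
```

Run:
```python
from h import *
im=snapshot("wrist"); cv2.imwrite("pics/w1.png",im[:,:,::-1])
o=observe(); print(o["time_s"],o["tool_pos"],np.degrees(np.arctan2(*yaw(o)[[1,0],1])))
for n in("cover_knob",):
    r=place_of("wrist",n); print([(round(q["p"],2),q["centre"]) for q in r[:2]])
print(px("wrist",(564.8,-119.7,102)))
s=snapshot("side"); crop(s,250,60,500,330,2.2,"pics/s1.png")
print(observe()["tool_pos"])
```

```text
3.7 [547.31520214 -92.94923088 183.3169383 ] 109.36479571186777
[(0.76, [565.5, -122.3, 89.5])]
[270.18408687 245.80658721]
[544.19247677 -86.81698935 183.10637069]
```

View pics/w1.png

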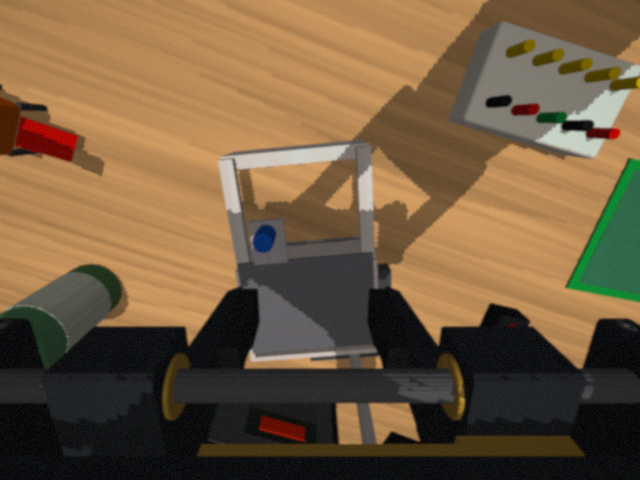

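View pics/s1.png

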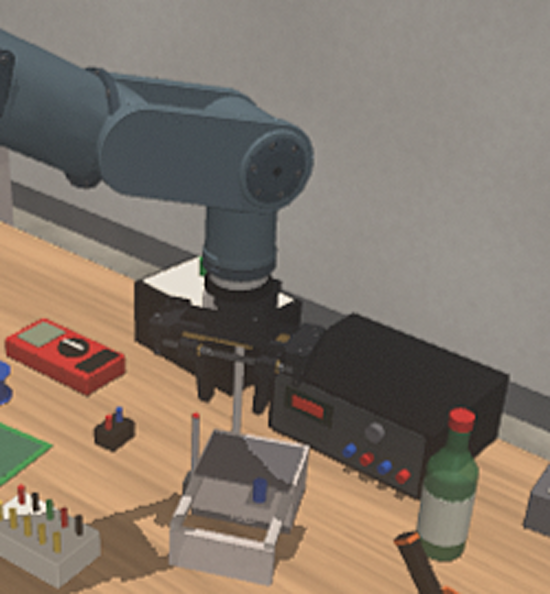

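The wrist view shows the knob at (264,238), between the future finger lines. The gripper's wide side runs along the jaws and is clear of the lamp.

>>> {"name": "apply_moves", "arguments": {
  "commands": [
    {"dp": [0.0205,-0.034,0.0],"twist": 0.0105},
    {"dp": [0.0205,-0.034,0.0],"twist": 0.0105},
    {"dp": [0.0205,-0.034,-0.03],"twist": 0.0105},
    {"dp": [0.0205,-0.034,-0.06],"twist": 0.0105},
    {"dp": [0.0205,-0.034,-0.06],"twist": 0.0105}
  ]
}}

```text
time_s: 4.3
tool_pos: [560.6, -115.3, 119.9]
tcp_rot: [-0.142, 0.695, 0.145, 0.69]
ft_force: [-1.7, 1.0, -0.0]
width: 52.9
```

Run:
```python
from h import *
for i in range(2):
    o=observe(); print(o["time_s"],o["tool_pos"],np.degrees(np.arctan2(*yaw(o)[[1,0],1])))
    im=snapshot("wrist")
cv2.imwrite("pics/w2.png",im[:,:,::-1])
r=place_of("wrist","cover_knob"); print([(round(q["p"],2),q["centre"]) for q in r[:2]])
P=camera_params("wrist");o=observe();print(o["tool_pos"]);print("tcp px",px("wrist",o["tool_pos"]),"knob",px("wrist",(564.8,-121,102)))
```

```text
4.3 [ 560.58339025 -115.33122235  119.85090998] 113.40367470173985
4.35 [ 562.14460937 -116.12488781  122.26942314] 113.42064926101922
[(0.73, [569.0, -121.1, 90.4])]
[ 564.64901081 -117.56118261  125.24532958]
tcp px [314.30680026 282.42138265] knob [309.02821475 263.88656287]
```

View pics/w2.png

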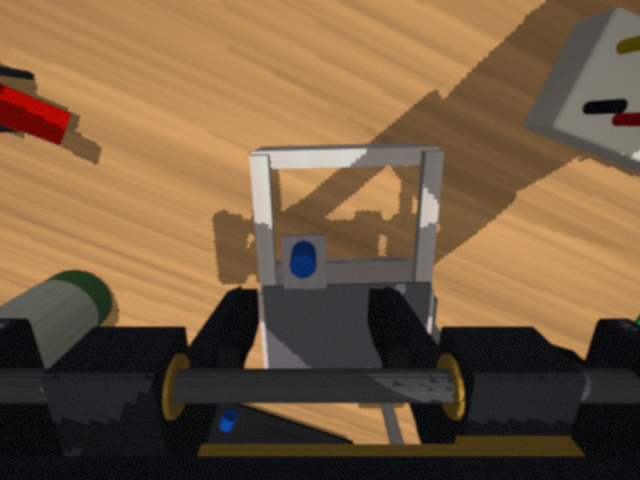

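```bash
cat >> h.py <<'E'
def ray(cam,uv,z):
    P=camera_params(cam); d=P["R"].T@np.array([(uv[0]-P["cx"])/P["fx"],(uv[1]-P["cy"])/P["fy"],1]); c=-P["R"].T@P["t"]; return c+d*(z-c[2])/d[2]
E
python3 - <<'E'
from h import *
im=snapshot("wrist"); im=snapshot("wrist")
hsv=cv2.cvtColor(im,cv2.COLOR_RGB2HSV); m=cv2.inRange(hsv,(105,120,40),(125,255,255))
n,l,st,ce=cv2.connectedComponentsWithStats(m)
for i in range(1,n):
    if st[i,4]>60: print(st[i],ce[i])
o=observe();print(o["tool_pos"])
r=outline_of("wrist","cover_knob"); 
for q in r[:1]:
    mm=q["mask"];ys,xs=np.nonzero(mm);print(q["p"],xs.mean(),ys.mean(),xs.min(),xs.max(),ys.min(),ys.max()); print(ray("wrist",(xs.mean(),ys.mean()),88))
E
```

```text
[295 236  26  37 742] [307.64555256 254.42318059]
[222 403  20  24 338] [231.87573964 414.4112426 ]
[ 565.34638739 -118.22059145  125.93738327]
0.94 330.1393481341521 308.0700677058731 268 435 229 368
[596.35143691 -92.74228957  88.        ]
```

Run:
```python
from h import *
print(ray("wrist",(307.6,254.4),88)); o=observe();print(o["tool_pos"],o["ft_force"])
```

```text
[ 565.47117331 -123.07072804   88.        ]
[ 565.30278628 -118.35300396  125.78888557] [0.65054495 0.79288433 0.28069403]
```

>>> {"name": "apply_moves", "arguments": {
  "commands": [
    {"dp": [0.0,-0.0045,-0.015],"twist": 0.0},
    {"dp": [0.0,-0.0045,-0.03],"twist": 0.0},
    {"dp": [0.0,-0.0045,-0.04],"twist": 0.0},
    {"dp": [0.0,-0.0045,-0.043],"twist": 0.0},
    {"dp": [0.0,-0.0045,-0.044],"twist": 0.0}
  ]
}}

```text
time_s: 5.1
tool_pos: [563.5, -122.6, 78.6]
tcp_rot: [-0.143, 0.693, 0.144, 0.692]
ft_force: [-0.5, 0.4, 0.5]
width: 52.8
```

>>> {"name": "apply_moves", "arguments": {
  "commands": [
    {"dp": [0.0,0.0,0.0],"twist": 0.0},
    {"dp": [0.0,0.0,0.0],"twist": 0.0},
    {"dp": [0.0,0.0,0.0],"twist": 0.0},
    {"dp": [0.0,0.0,0.0],"twist": 0.0},
    {"dp": [0.0,0.0,0.0],"twist": 0.0}
  ],
  "jaw": 0
}}

```text
time_s: 5.6
tool_pos: [564.3, -122.8, 80.1]
tcp_rot: [-0.143, 0.692, 0.143, 0.693]
ft_force: [-0.8, 0.8, 0.9]
width: 15.1
```

>>> {"name": "apply_moves", "arguments": {
  "commands": [
    {"dp": [-0.0184,-0.0079,0.0],"twist": 0.0},
    {"dp": [-0.0368,-0.0158,0.0],"twist": 0.0},
    {"dp": [-0.055,-0.0236,0.0],"twist": 0.0},
    {"dp": [-0.069,-0.0296,0.0],"twist": 0.0},
    {"dp": [-0.078,-0.0334,0.0],"twist": 0.0}
  ]
}}

```text
time_s: 6.1
tool_pos: [485.3, -156.6, 79.9]
tcp_rot: [-0.143, 0.692, 0.143, 0.693]
ft_force: [-0.1, -0.0, 0.2]
width: 0.4
```

>>> {"name": "apply_moves", "arguments": {
  "commands": [
    {"dp": [-0.004,-0.0017,0.0],"twist": 0.0},
    {"dp": [-0.0075,-0.0032,0.0],"twist": 0.0},
    {"dp": [-0.0075,-0.0032,0.0],"twist": 0.0},
    {"dp": [-0.0075,-0.0032,0.0],"twist": 0.0},
    {"dp": [-0.0075,-0.0032,0.0],"twist": 0.0}
  ]
}}

```text
time_s: 6.6
tool_pos: [479.1, -159.2, 79.8]
tcp_rot: [-0.143, 0.692, 0.143, 0.692]
ft_force: [0.3, 0.4, -0.1]
width: 0.4
```

The jaws slipped off the knob (opening 0.4 mm), so I'll look.

Run:
```python
from h import *
im=snapshot("wrist"); cv2.imwrite("pics/w3.png",im[:,:,::-1])
s=snapshot("top"); crop(s,290,130,460,280,3.6,"pics/t3.png")
r=place_of("top","cover_knob"); print([(round(q["p"],2),q["centre"]) for q in r[:2]])
r=place_of("wrist","cover_knob"); print([(round(q["p"],2),q["centre"]) for q in r[:2]])
```

```text
[(0.87, [565.2, -122.4, 88.8]), (0.51, [375.1, 72.3, -0.4])]
[(0.87, [568.2, -121.4, 88.6])]
```

View pics/w3.png

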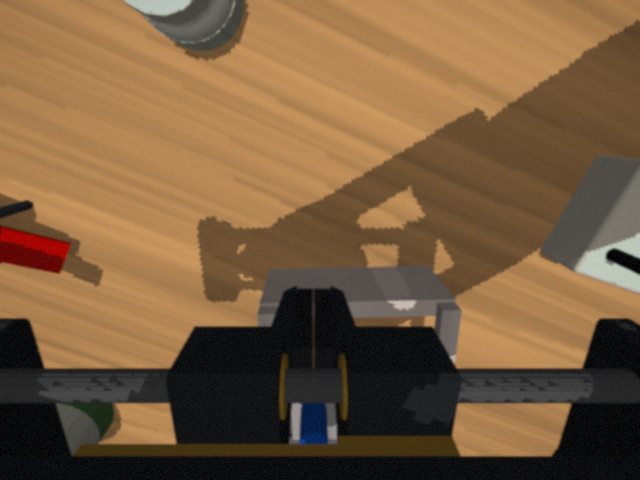

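View pics/t3.png

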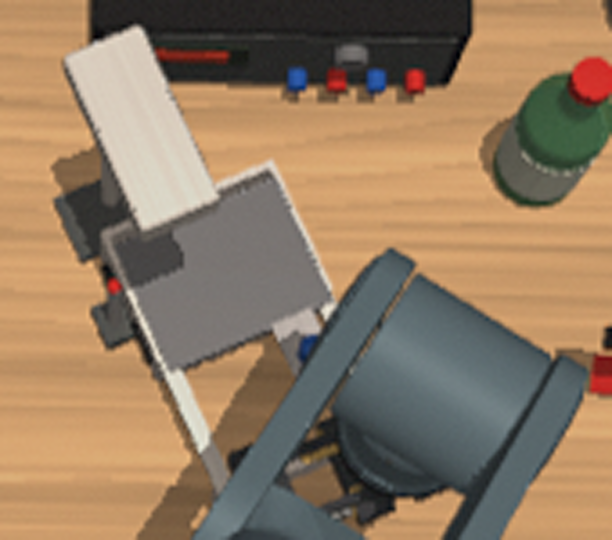

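The cover hasn't moved. I'll regrip with the jaws along the pull direction, so one finger sits behind the knob.

>>> {"name": "apply_moves", "arguments": {
  "commands": [
    {"dp": [0.0,0.0,0.03],"twist": -0.02},
    {"dp": [0.0,0.0,0.06],"twist": -0.04},
    {"dp": [0.02,0.01,0.06],"twist": -0.06},
    {"dp": [0.05,0.02,0.06],"twist": -0.085},
    {"dp": [0.08,0.033,0.06],"twist": -0.11}
  ],
  "jaw": 60
}}

```text
time_s: 7.3
tool_pos: [559.8, -126.4, 140.4]
tcp_rot: [0.097, 0.7, -0.097, 0.701]
ft_force: [-0.4, -1.1, -0.1]
width: 38.5
```

>>> {"name": "apply_moves", "arguments": {
  "commands": [
    {"dp": [0.007,0.003,0.0],"twist": -0.14},
    {"dp": [0.007,0.003,0.0],"twist": -0.14},
    {"dp": [0.007,0.003,0.0],"twist": -0.14},
    {"dp": [0.007,0.003,0.0],"twist": -0.14},
    {"dp": [0.007,0.003,0.0],"twist": -0.14}
  ]
}}

```text
time_s: 7.8
tool_pos: [565.7, -123.2, 139.6]
tcp_rot: [0.347, 0.616, -0.347, 0.616]
ft_force: [0.2, -0.6, 0.1]
width: 52.6
```

>>> {"name": "apply_moves", "arguments": {
  "commands": [
    {"dp": [0.0,0.0,0.0],"twist": -0.02},
    {"dp": [0.0,0.0,0.0],"twist": -0.02},
    {"dp": [0.0,0.0,0.0],"twist": -0.02}
  ]
}}

```text
time_s: 8.1
tool_pos: [565.7, -123.3, 139.7]
tcp_rot: [0.382, 0.595, -0.382, 0.595]
ft_force: [-0.4, -0.7, -0.3]
width: 52.7
```

Run:
```python
from h import *
for i in range(2):
    im=snapshot("wrist")
o=observe(); print(o["time_s"],o["tool_pos"],o["width"],np.degrees(np.arctan2(*yaw(o)[[1,0],1])))
cv2.imwrite("pics/w4.png",im[:,:,::-1])
hsv=cv2.cvtColor(im,cv2.COLOR_RGB2HSV); m=cv2.inRange(hsv,(105,120,40),(125,255,255))
n,l,st,ce=cv2.connectedComponentsWithStats(m)
for i in range(1,n):
    if st[i,4]>60: print(st[i],ce[i],ray("wrist",ce[i],88))
r=place_of("wrist","cover_knob"); print([(round(q["p"],2),q["centre"]) for q in r[:2]])
```

```text
8.2 [ 565.68259    -123.33584924  139.71132997] 52.971381577590236 24.559256251376024
[301 231  24  33 642] [312.394081   247.59968847] [ 564.54834924 -124.11386126   88.        ]
[507 298  27  22 404] [519.95544554 308.57673267] [ 725.56891409 -103.87057153   88.        ]
[(0.93, [569.7, -121.9, 89.4])]
```

View pics/w4.png

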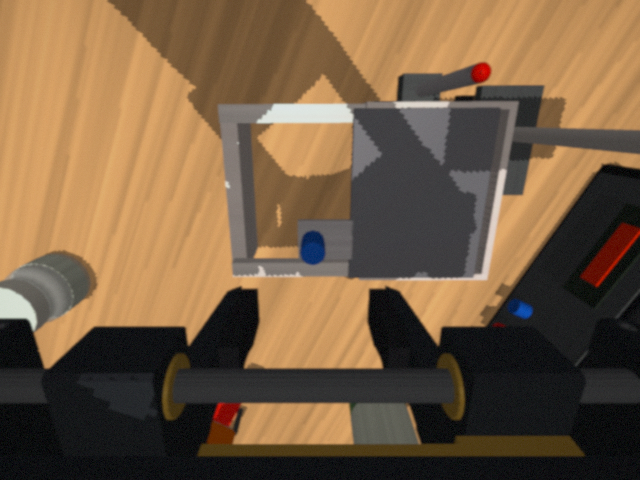

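The knob at (312,247) projects right below the fingertips. Descending.

>>> {"name": "apply_moves", "arguments": {
  "commands": [
    {"dp": [0.001,0.0,-0.02],"twist": 0.0},
    {"dp": [0.001,0.0,-0.04],"twist": 0.0},
    {"dp": [0.001,0.0,-0.054],"twist": 0.0},
    {"dp": [0.001,0.0,-0.06],"twist": 0.0},
    {"dp": [0.001,0.0,-0.061],"twist": 0.0}
  ]
}}

```text
time_s: 8.75
tool_pos: [566.2, -123.2, 78.0]
tcp_rot: [0.383, 0.595, -0.383, 0.594]
ft_force: [-1.5, -0.3, 0.0]
width: 53.1
```

>>> {"name": "apply_moves", "arguments": {
  "commands": [
    {"dp": [0.0,0.0,0.0],"twist": 0.0},
    {"dp": [0.0,0.0,0.0],"twist": 0.0},
    {"dp": [0.0,0.0,0.0],"twist": 0.0},
    {"dp": [0.0,0.0,0.0],"twist": 0.0},
    {"dp": [0.0,0.0,0.0],"twist": 0.0}
  ],
  "jaw": 0
}}

```text
time_s: 9.25
tool_pos: [566.9, -123.5, 79.1]
tcp_rot: [0.383, 0.594, -0.383, 0.595]
ft_force: [-0.4, -0.2, -0.3]
width: 15.0
```

>>> {"name": "apply_moves", "arguments": {
  "commands": [
    {"dp": [0.0,0.0,0.0],"twist": 0.0},
    {"dp": [0.0,0.0,0.0],"twist": 0.0},
    {"dp": [0.0,0.0,0.0],"twist": 0.0}
  ]
}}

```text
time_s: 9.55
tool_pos: [566.7, -123.4, 78.8]
tcp_rot: [0.383, 0.594, -0.383, 0.594]
ft_force: [-0.1, -0.3, 0.0]
width: 0.5
```

Run:
```python
from h import *
im=snapshot("wrist"); crop(im,180,80,500,460,2,"pics/w5.png")
s=snapshot("top"); crop(s,290,130,460,280,3.6,"pics/t5.png")
s=snapshot("side"); crop(s,290,160,460,330,3.4,"pics/s5.png")
o=observe(); print(o["tool_pos"],px("side",o["tool_pos"]),px("wrist",o["tool_pos"]))
```

```text
[ 566.63706541 -123.38021551   78.71791807] [368.95319336 285.80288901] [314.54813508 279.74371527]
```

View pics/w5.png

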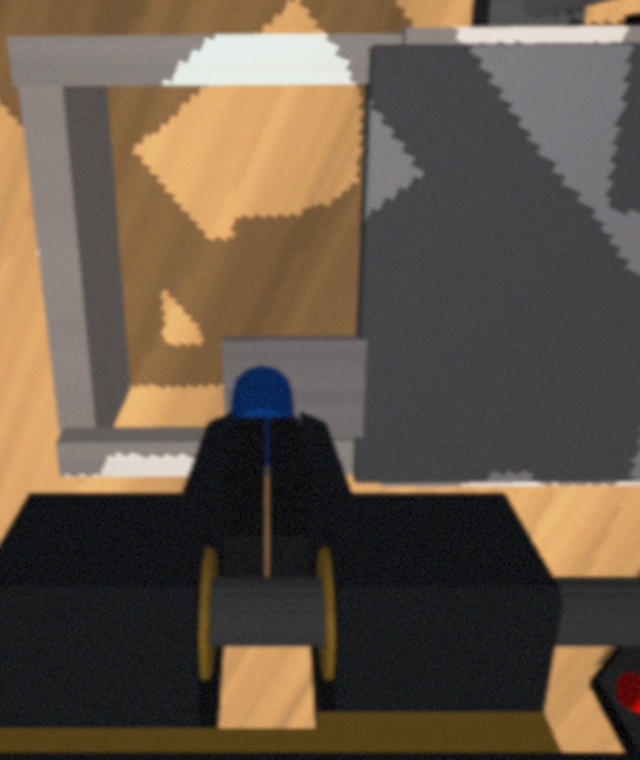

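View pics/s5.png

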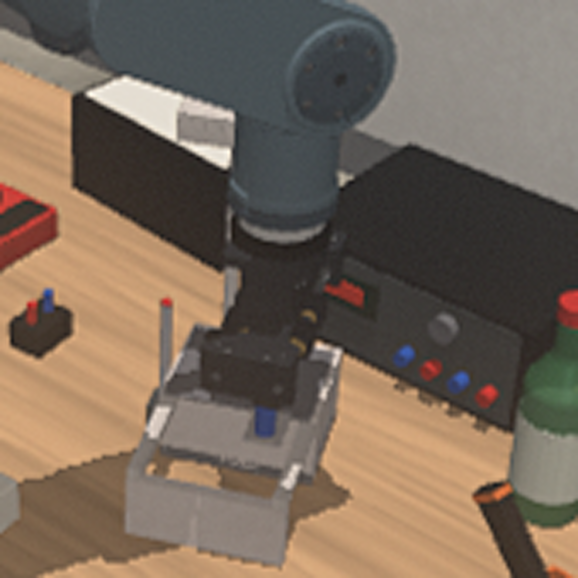

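The fingers shut in front of the knob without catching it, so I need a proper triangulation of the knob.

Run:
```python
from h import *
def tri(obs):
    A=[];b=[]
    for cam,uv in obs:
        P=camera_params(cam);d=P["R"].T@np.array([(uv[0]-P["cx"])/P["fx"],(uv[1]-P["cy"])/P["fy"],1]);d/=np.linalg.norm(d);c=-P["R"].T@P["t"];M=np.eye(3)-np.outer(d,d);A.append(M);b.append(M@c)
    return np.linalg.lstsq(np.vstack(A),np.hstack(b),rcond=None)[0]
for n,bl in (("top","pics/top0.png"),("side","pics/side0.png")):
    im=cv2.imread(bl);hsv=cv2.cvtColor(im,cv2.COLOR_BGR2HSV);m=cv2.inRange(hsv,(105,120,40),(125,255,255))
    k,l,st,ce=cv2.connectedComponentsWithStats(m)
    for i in range(1,k):
        if 15<st[i,4]<300 and 340<ce[i][0]<400: print(n,st[i],ce[i])
print(tri([("top",(376.7,225.8)),("side",(368.1,279.3))]))
o=observe();T=o["tool_pos"];print(T)
# predicted knob in wrist view
for X in [(565,-122,102),(565,-122,74),(570,-135,102),(570,-135,74)]: print(X,px("wrist",X))
print(px("side",T),px("top",T), [px("wrist",T+[0,0,h]) for h in (0,20,40)])
```

```text
top [370 149   6   6  31] [372.09677419 151.51612903]
top [392 149   6   7  33] [394.15151515 151.60606061]
top [373 223   7   8  41] [376.07317073 226.43902439]
[ 562.58913314 -122.00488241  102.18618882]
[ 566.63706541 -123.38021551   78.71791807]
(565, -122, 102) [312.8591053  297.03515313]
(565, -122, 74) [312.90267839 273.00807616]
(570, -135, 102) [311.23113763 321.60419113]
(570, -135, 74) [311.49104236 294.84068621]
[368.95319336 285.80288901] [376.44437333 226.1425185 ] [array([314.54813508, 279.74371527]), array([314.69955557, 297.27658248]), array([314.88860718, 319.16672989])]
```

View pics/t5.png

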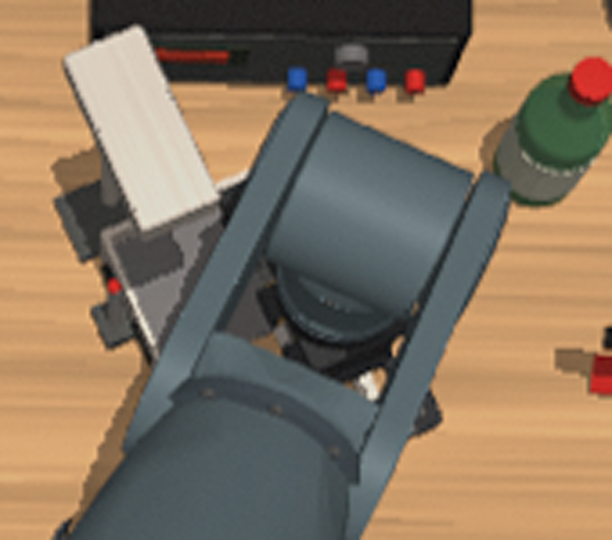

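The knob triangulates to (563–566, −122) with its top at 102. The pictures put the fingertips about 18 mm higher than the reported TCP, so I'll open and go down in small steps, watching the force.

>>> {"name": "apply_moves", "arguments": {
  "commands": [
    {"dp": [0.0,0.0,0.005],"twist": 0.0},
    {"dp": [0.0,0.0,0.005],"twist": 0.0},
    {"dp": [0.0,0.0,0.005],"twist": 0.0},
    {"dp": [0.0,0.0,0.005],"twist": 0.0},
    {"dp": [0.0,0.0,0.005],"twist": 0.0}
  ],
  "jaw": 50
}}

```text
time_s: 10.2
tool_pos: [566.6, -123.3, 83.7]
tcp_rot: [0.383, 0.594, -0.383, 0.594]
ft_force: [-0.3, 0.1, -0.3]
width: 38.6
```

>>> {"name": "apply_moves", "arguments": {
  "commands": [
    {"dp": [-0.002,0.0,-0.003],"twist": 0.0},
    {"dp": [-0.002,0.0,-0.006],"twist": 0.0},
    {"dp": [-0.002,0.0,-0.009],"twist": 0.0},
    {"dp": [-0.002,0.0,-0.01],"twist": 0.0}
  ]
}}

```text
time_s: 10.6
tool_pos: [564.3, -123.2, 73.1]
tcp_rot: [0.383, 0.595, -0.383, 0.594]
ft_force: [0.5, 0.1, -0.8]
width: 44.2
```

>>> {"name": "apply_moves", "arguments": {
  "commands": [
    {"dp": [0.0,0.0,-0.003],"twist": 0.0},
    {"dp": [0.0,0.0,-0.005],"twist": 0.0},
    {"dp": [0.0,0.0,-0.006],"twist": 0.0}
  ]
}}

```text
time_s: 10.9
tool_pos: [564.5, -123.3, 67.4]
tcp_rot: [0.383, 0.595, -0.383, 0.594]
ft_force: [-0.1, -0.8, 0.7]
width: 44.2
```

Run:
```python
from h import *
im=snapshot("wrist"); crop(im,180,130,500,400,2.4,"pics/w6.png")
s=snapshot("side"); crop(s,310,220,430,320,6,"pics/s6.png")
o=observe(); print(o["tool_pos"],px("side",o["tool_pos"]),px("wrist",o["tool_pos"]))
```

```text
[ 564.56881273 -123.31914452   67.56272104] [368.23935775 289.41284803] [314.59086964 279.74275886]
```

View pics/w6.png

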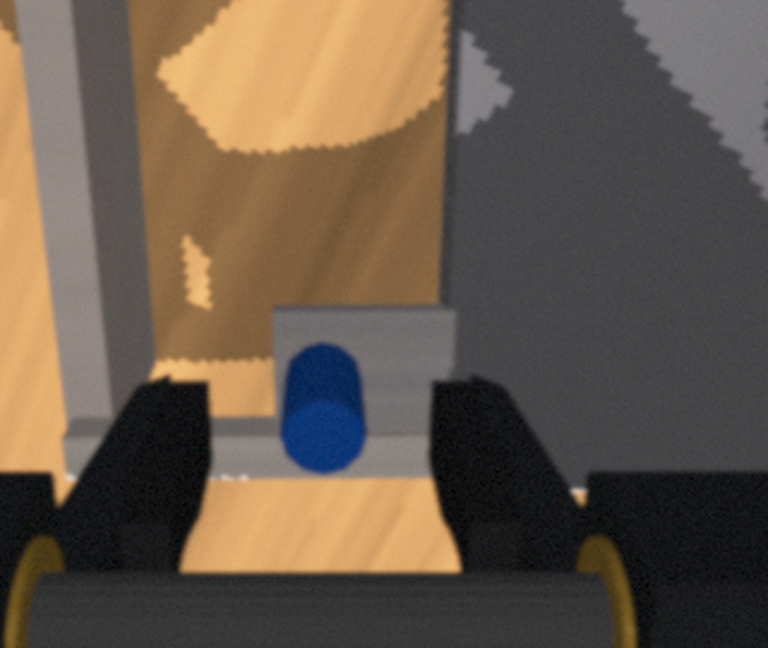

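View pics/s6.png

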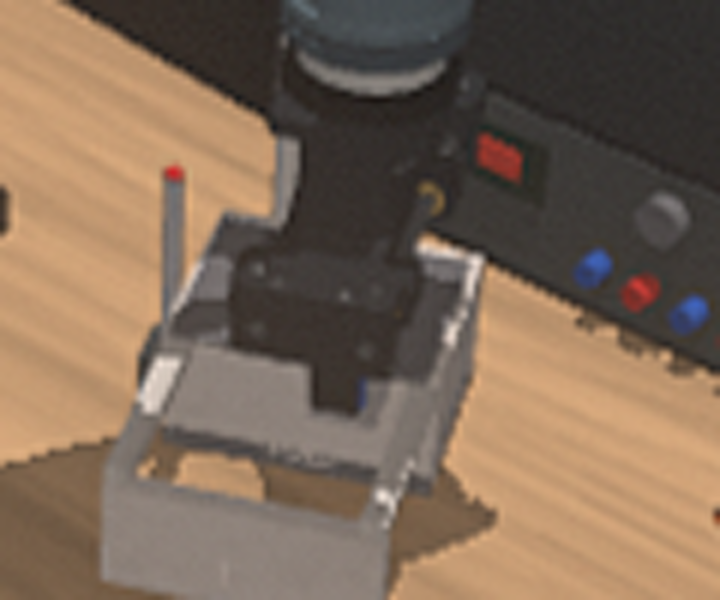

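Now the knob (crop (323,410)) stands between the open fingertips. Closing.

>>> {"name": "apply_moves", "arguments": {
  "commands": [
    {"dp": [0.0,0.0,-0.003],"twist": 0.0},
    {"dp": [0.0,0.0,-0.003],"twist": 0.0},
    {"dp": [0.0,0.0,-0.003],"twist": 0.0},
    {"dp": [0.0,0.0,-0.003],"twist": 0.0},
    {"dp": [0.0,0.0,-0.003],"twist": 0.0}
  ],
  "jaw": 0
}}

```text
time_s: 11.5
tool_pos: [564.8, -123.3, 64.8]
tcp_rot: [0.383, 0.594, -0.383, 0.595]
ft_force: [0.2, -0.2, -1.5]
width: 15.7
```

>>> {"name": "apply_moves", "arguments": {
  "commands": [
    {"dp": [0.0,0.0,0.0],"twist": 0.0},
    {"dp": [0.0,0.0,0.0],"twist": 0.0},
    {"dp": [0.0,0.0,0.0],"twist": 0.0}
  ]
}}

```text
time_s: 11.8
tool_pos: [564.8, -123.3, 64.8]
tcp_rot: [0.383, 0.594, -0.383, 0.594]
ft_force: [1.2, 1.1, -1.5]
width: 16.1
```

Held this time (16 mm). Pulling.

>>> {"name": "apply_moves", "arguments": {
  "commands": [
    {"dp": [-0.015,-0.0064,0.0],"twist": 0.0},
    {"dp": [-0.033,-0.0141,0.0],"twist": 0.0},
    {"dp": [-0.05,-0.0214,0.0],"twist": 0.0},
    {"dp": [-0.065,-0.0278,0.0],"twist": 0.0},
    {"dp": [-0.076,-0.0325,0.0],"twist": 0.0}
  ]
}}

```text
time_s: 12.3
tool_pos: [492.7, -156.3, 65.3]
tcp_rot: [0.386, 0.59, -0.382, 0.597]
ft_force: [55.5, 22.7, -30.7]
width: 16.2
```

>>> {"name": "apply_moves", "arguments": {
  "commands": [
    {"dp": [-0.005,-0.0021,0.0],"twist": 0.0},
    {"dp": [-0.0085,-0.0036,0.0],"twist": 0.0},
    {"dp": [-0.0105,-0.0045,0.0],"twist": 0.0},
    {"dp": [-0.0105,-0.0045,0.0],"twist": 0.0}
  ]
}}

```text
time_s: 12.7
tool_pos: [490.1, -157.4, 65.5]
tcp_rot: [0.39, 0.586, -0.378, 0.601]
ft_force: [57.5, 20.3, -38.6]
width: 22.5
```

>>> {"name": "apply_moves", "arguments": {
  "commands": [
    {"dp": [0.01,0.0045,0.0],"twist": 0.0},
    {"dp": [0.018,0.0075,0.0],"twist": 0.0},
    {"dp": [0.018,0.0075,0.0],"twist": 0.0}
  ]
}}

```text
time_s: 13.0
tool_pos: [498.3, -153.6, 65.2]
tcp_rot: [0.383, 0.593, -0.383, 0.596]
ft_force: [4.8, -3.6, -3.6]
width: 15.9
```

Run:
```python
from h import *
im=snapshot("wrist"); crop(im,100,50,540,470,1.6,"pics/w7.png")
s=snapshot("side"); crop(s,310,220,430,340,5,"pics/s7.png")
s=snapshot("top"); crop(s,290,130,460,280,3.6,"pics/t7.png")
o=observe(); print(o["tool_pos"],o["ft_force"],o["width"])
```

```text
[ 497.73580833 -153.8241241    65.20294224] [ 5.72169616 -3.54755017 -4.24656499] 15.961597226965399
```

View pics/w7.png

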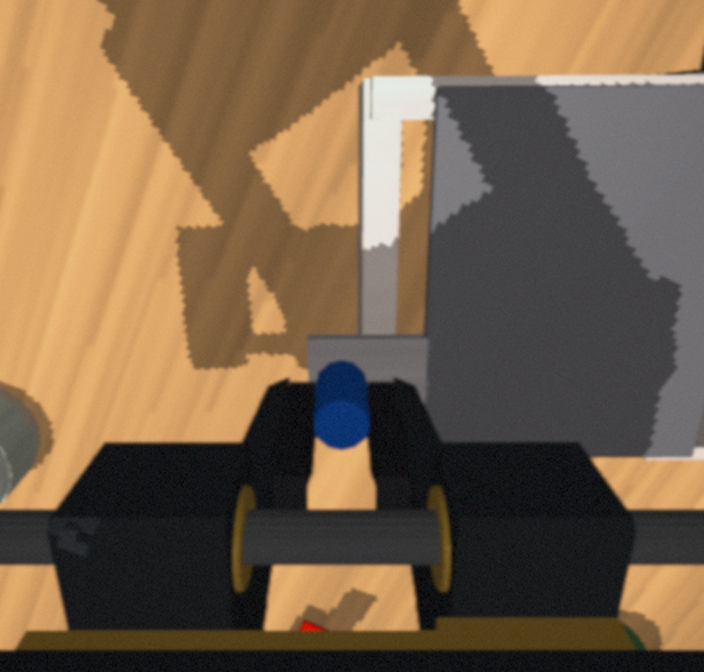

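View pics/s7.png

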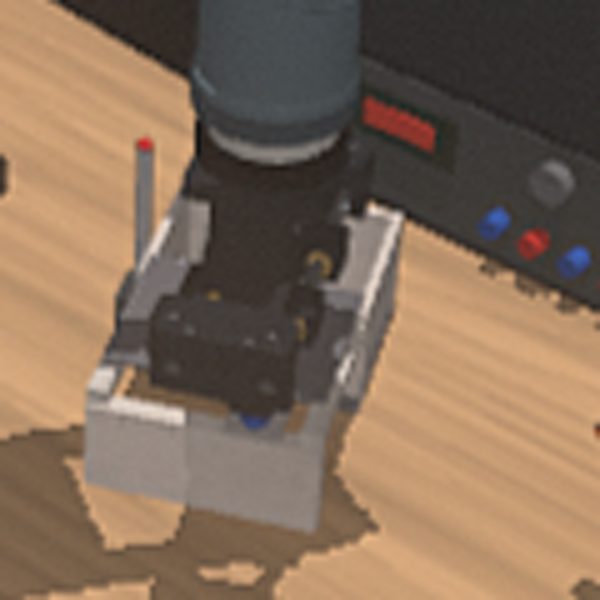

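View pics/t7.png

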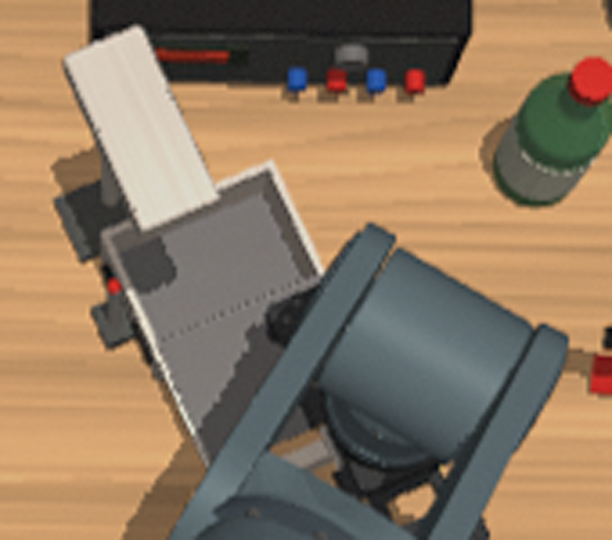

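>>> {"name": "apply_moves", "arguments": {
  "commands": [
    {"dp": [0.0,0.0,0.0],"twist": 0.0},
    {"dp": [0.0,0.0,0.0],"twist": 0.0},
    {"dp": [0.0,0.0,0.03],"twist": 0.0},
    {"dp": [-0.02,0.03,0.08],"twist": 0.0},
    {"dp": [-0.06,0.08,0.12],"twist": 0.0}
  ],
  "jaw": 50
}}

```text
time_s: 13.65
tool_pos: [455.1, -97.0, 166.1]
tcp_rot: [0.384, 0.593, -0.384, 0.595]
ft_force: [1.7, -0.3, 0.4]
width: 44.0
```

>>> {"name": "apply_moves", "arguments": {
  "commands": [
    {"dp": [-0.05,0.05,0.02],"twist": 0.0},
    {"dp": [-0.07,0.1,0.02],"twist": 0.0},
    {"dp": [-0.07,0.1,0.02],"twist": 0.0}
  ]
}}

```text
time_s: 13.95
tool_pos: [382.4, 5.9, 184.3]
tcp_rot: [0.383, 0.595, -0.383, 0.595]
ft_force: [0.9, 0.0, -1.1]
width: 43.9
```

Run:
```python
from fit import *
s=snapshot("top"); crop(s,290,130,460,290,3.6,"pics/t8.png")
r=place_of("top","cover_knob"); print([(round(q["p"],2),q["centre"]) for q in r[:2]])
s2=snapshot("side"); crop(s2,310,220,430,340,5,"pics/s8.png")
r=place_of("side","cover_knob"); print([(round(q["p"],2),q["centre"]) for q in r[:2]])
hsv=cv2.cvtColor(s,cv2.COLOR_RGB2HSV); m=cv2.inRange(hsv,(105,120,40),(125,255,255))
n,l,st,ce=cv2.connectedComponentsWithStats(m)
F=np.load("F.npy")
for i in range(1,n):
    if 15<st[i,4]<300 and 330<ce[i][0]<410: print(ce[i])
c,sn=np.cos(F[2]),np.sin(F[2])
for uv in((376.07,226.44),):
    p=ray("top",uv,100)-np.r_[F[:2],0]; print(p[0]*c+p[1]*sn,-p[0]*sn+p[1]*c)
o=observe(); print(o["tool_pos"],o["time_s"])
```

```text
[(0.66, [496.3, -154.5, 87.8]), (0.27, [455.7, 281.7, 1.0])]
[(0.85, [497.8, -147.2, 93.8]), (0.72, [279.6, 269.3, 12.2])]
[372.09677419 151.51612903]
[394.0625 151.625 ]
[389.1025641  254.25641026]
30.212922942174156 -85.5479076813668
[384.660388     3.72183729 184.24361486] 14.15
```

View pics/t8.png

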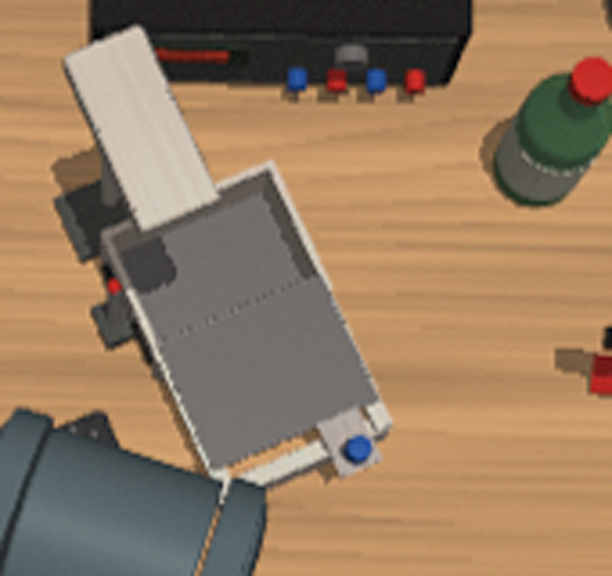

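View pics/s8.png

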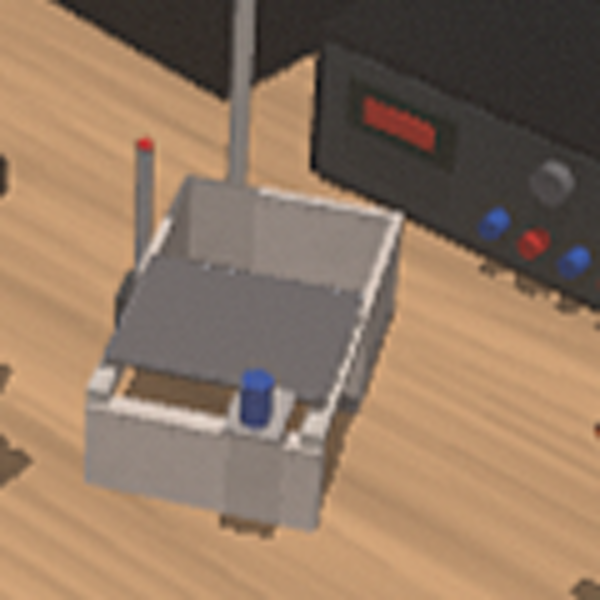

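Run:
```python
from fit import *
F=np.load("F.npy");c,sn=np.cos(F[2]),np.sin(F[2])
def f(uv,z):
    p=ray("top",uv,z)-np.r_[F[:2],0]; return np.round([p[0]*c+p[1]*sn,-p[0]*sn+p[1]*c],1)
print("knob0",f((376.07,226.44),100),"knob now",f((389.1,254.26),100))
g=lambda a,b:(290+a/3.6,130+b/3.6)
print("near edge start",f(g(175,370),72),f(g(275,335),72),"now near",f(g(212,478),72),f(g(320,435),72),"far",f(g(160,340),72),f(g(303,283),72), "crossbar outer",f(g(222,505),70),f(g(388,430),70))
```

```text
knob0 [ 30.2 -85.5] knob now [  32.5 -159.1]
near edge start [-55.8 -61.3] [ 16.2 -64.4] now near [ -60.9 -138.8] [  17.5 -139.1] far [-57.3 -38.3] [ 47.9 -38.2] crossbar outer [ -61.5 -157.9] [  61.6 -152.9]
```

The cover came out to roughly 80 mm, met about 60 N, and I pushed it back to about 74 mm when I relaxed. I'll grip the knob again a little higher, pull slowly and watch the force.

>>> {"name": "apply_moves", "arguments": {
  "commands": [
    {"dp": [0.03,-0.04,-0.01],"twist": -0.004},
    {"dp": [0.058,-0.08,-0.02],"twist": -0.004},
    {"dp": [0.086,-0.12,-0.03],"twist": -0.004},
    {"dp": [0.108,-0.15,-0.04],"twist": -0.004},
    {"dp": [0.113,-0.158,-0.05],"twist": -0.004}
  ]
}}

```text
time_s: 14.65
tool_pos: [499.4, -159.2, 132.8]
tcp_rot: [0.391, 0.588, -0.392, 0.589]
ft_force: [0.3, 1.5, 0.6]
width: 44.1
```

>>> {"name": "apply_moves", "arguments": {
  "commands": [
    {"dp": [0.0,0.0,-0.01],"twist": 0.0},
    {"dp": [0.0,0.0,-0.03],"twist": 0.0},
    {"dp": [0.0,0.0,-0.048],"twist": 0.0},
    {"dp": [0.0,0.0,-0.06],"twist": 0.0},
    {"dp": [0.0,0.0,-0.064],"twist": 0.0}
  ]
}}

```text
time_s: 15.15
tool_pos: [496.1, -153.0, 68.4]
tcp_rot: [0.39, 0.591, -0.39, 0.589]
ft_force: [0.2, 0.0, -0.2]
width: 44.2
```

Run:
```python
from h import *
im=snapshot("wrist");im=snapshot("wrist"); crop(im,100,50,540,470,1.6,"pics/w9.png")
o=observe(); print(o["tool_pos"],o["ft_force"],o["width"])
s=snapshot("side"); crop(s,290,160,450,340,3.5,"pics/s9.png")
```

```text
[ 497.06963924 -153.62996936   69.56579471] [0.07939262 0.34572171 0.12861539] 44.3368008194518
```

View pics/w9.png

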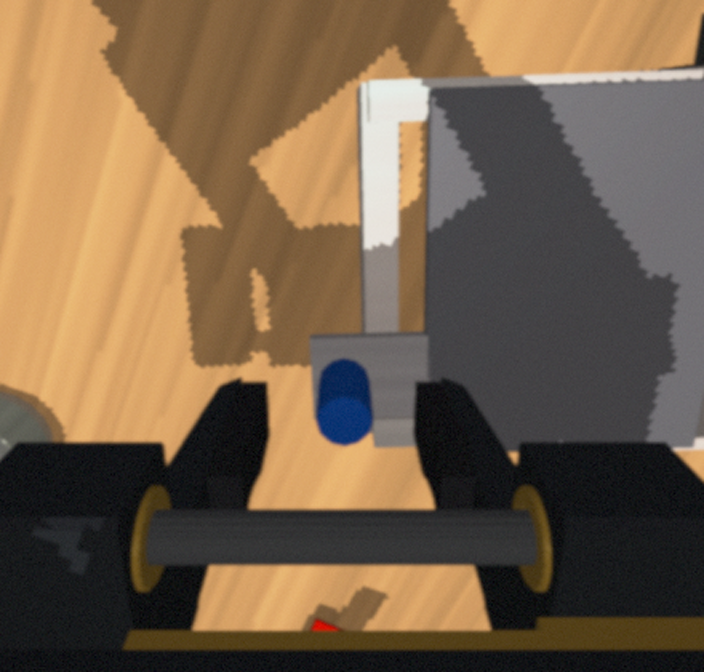

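View pics/s9.png

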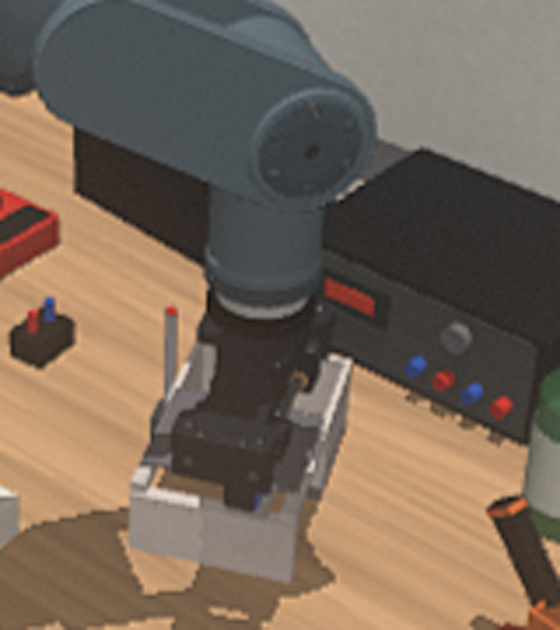

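The initial overlay shows the plate about 8 mm past the hopper's front wall. So the cover started ajar, and the ~60 N was its stop. I'll pull gently back to the stop and release without pushing back.

>>> {"name": "apply_moves", "arguments": {
  "commands": [
    {"dp": [0.0,0.0,-0.003],"twist": 0.0},
    {"dp": [0.0,0.0,-0.003],"twist": 0.0},
    {"dp": [0.0,0.0,-0.003],"twist": 0.0},
    {"dp": [0.0,0.0,-0.003],"twist": 0.0},
    {"dp": [0.0,0.0,-0.003],"twist": 0.0}
  ],
  "jaw": 0
}}

```text
time_s: 15.8
tool_pos: [498.0, -154.4, 67.3]
tcp_rot: [0.391, 0.589, -0.39, 0.59]
ft_force: [1.0, 0.5, 1.0]
width: 15.5
```

>>> {"name": "apply_moves", "arguments": {
  "commands": [
    {"dp": [-0.002,-0.0009,0.0],"twist": 0.0},
    {"dp": [-0.004,-0.0017,0.0],"twist": 0.0},
    {"dp": [-0.0045,-0.0019,0.0],"twist": 0.0}
  ]
}}

```text
time_s: 16.1
tool_pos: [493.6, -156.4, 67.3]
tcp_rot: [0.391, 0.589, -0.39, 0.59]
ft_force: [3.5, 0.7, 0.8]
width: 15.8
```

>>> {"name": "apply_moves", "arguments": {
  "commands": [
    {"dp": [-0.0015,-0.0006,0.0],"twist": 0.0},
    {"dp": [-0.0015,-0.0006,0.0],"twist": 0.0}
  ]
}}

```text
time_s: 16.3
tool_pos: [493.5, -156.4, 67.4]
tcp_rot: [0.392, 0.588, -0.39, 0.591]
ft_force: [9.7, 3.7, -2.9]
width: 15.4
```

>>> {"name": "apply_moves", "arguments": {
  "commands": [
    {"dp": [-0.0015,-0.0006,0.0],"twist": 0.0},
    {"dp": [-0.0015,-0.0006,0.0],"twist": 0.0}
  ]
}}

```text
time_s: 16.5
tool_pos: [493.4, -156.4, 67.4]
tcp_rot: [0.393, 0.587, -0.389, 0.591]
ft_force: [16.2, 7.8, -6.9]
width: 15.7
```

The stop is firm at TCP (493.4, −156.4). Releasing, rising and going to the cup.

>>> {"name": "apply_moves", "arguments": {
  "commands": [
    {"dp": [0.0,0.0,0.0],"twist": 0.0},
    {"dp": [0.0,0.0,0.0],"twist": 0.0},
    {"dp": [0.0,0.0,0.03],"twist": 0.0},
    {"dp": [0.0,0.0,0.08],"twist": -0.02},
    {"dp": [0.02,-0.03,0.12],"twist": -0.04}
  ],
  "jaw": 60
}}

```text
time_s: 17.0
tool_pos: [506.7, -183.1, 185.5]
tcp_rot: [0.462, 0.536, -0.462, 0.534]
ft_force: [1.8, -0.6, -0.2]
width: 51.8
```

>>> {"name": "apply_moves", "arguments": {
  "commands": [
    {"dp": [0.02,-0.04,0.01],"twist": -0.02},
    {"dp": [0.04,-0.08,0.01],"twist": -0.038},
    {"dp": [0.051,-0.11,0.01],"twist": -0.038},
    {"dp": [0.051,-0.115,0.01],"twist": -0.038},
    {"dp": [0.051,-0.115,0.01],"twist": -0.038}
  ]
}}

```text
time_s: 17.5
tool_pos: [558.5, -300.8, 193.0]
tcp_rot: [-0.522, -0.478, 0.522, -0.476]
ft_force: [0.0, 0.2, 0.3]
width: 52.7
```

Run:
```python
from fit import *
im=snapshot("wrist");im=snapshot("wrist");im=snapshot("wrist"); cv2.imwrite("pics/w10.png",im[:,:,::-1])
o=observe(); print(o["tool_pos"],o["ft_force"],o["width"],np.degrees(np.arctan2(*yaw(o)[[1,0],1])))
for n in("cup_grip","cup_center","tab"):
    r=place_of("wrist",n); print(n,[(round(q["p"],2),q["centre"].round(1) if hasattr(q["centre"],"round") else q["centre"]) for q in r[:2]])
t=snapshot("top"); crop(t,290,130,510,290,3.6,"pics/t10.png")
C=np.load("C.npy")
for p in((-23,23,75),(-23,-23,75),(23,23,75),(23,-23,75),(-72.4,0,129.3)): print(p,px("wrist",W(C,p)))
```

```text
[ 558.98747522 -298.92353586  193.71925757] [-0.2715809   0.83444506 -0.51752647] 53.005440558477595 -5.063702994379789
cup_grip [(0.89, [570.3, -337.0, 109.2])]
cup_center [(0.67, [557.4, -388.2, 54.4])]
tab [(0.84, [562.8, -339.8, 13.4])]
(-23, 23, 75) [348.79634521 288.05045373]
(-23, -23, 75) [300.432262   288.51950916]
(23, 23, 75) [347.73876041 329.61310596]
(23, -23, 75) [301.49120973 330.0395802 ]
(-72.4, 0, 129.3) [326.89165912 262.82197559]
```

View pics/w10.png

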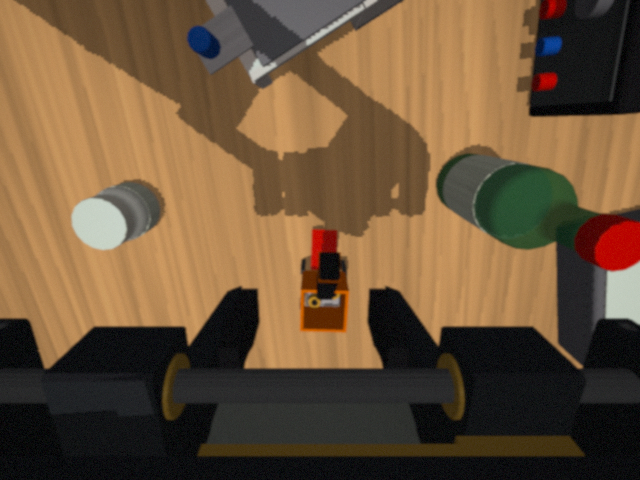

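View pics/t10.png

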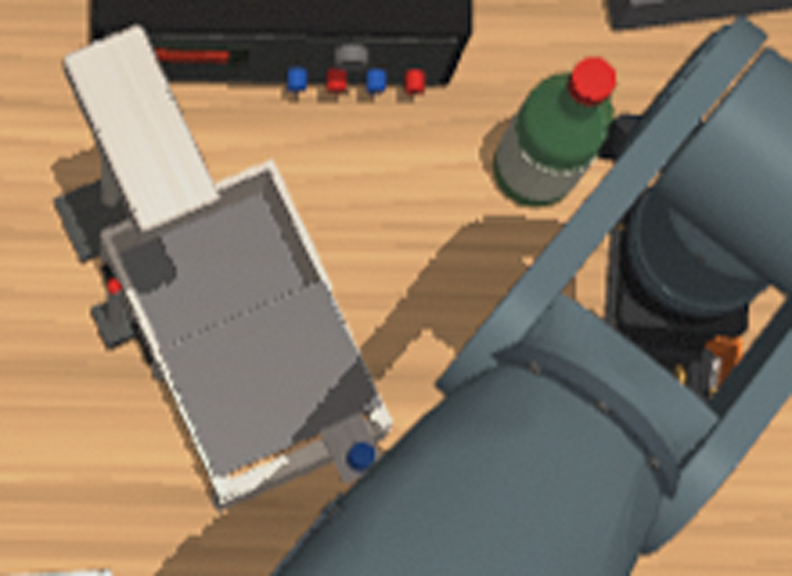

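The wrist view puts the cup rim at (302–348, 290–331) and the handle end at (329,263), which matches the fitted pose. The top view shows the cover at its stop with the hopper open. Moving in on the upper handle to leave room from the lamp.

>>> {"name": "apply_moves", "arguments": {
  "commands": [
    {"dp": [0.0088,-0.0241,0.0],"twist": 0.0018},
    {"dp": [0.0088,-0.0241,-0.02],"twist": 0.0018},
    {"dp": [0.0088,-0.0241,-0.045],"twist": 0.0018},
    {"dp": [0.0088,-0.0241,-0.06],"twist": 0.0018},
    {"dp": [0.0088,-0.0241,-0.065],"twist": 0.0018}
  ]
}}

```text
time_s: 18.35
tool_pos: [567.5, -323.1, 126.9]
tcp_rot: [-0.519, -0.482, 0.519, -0.479]
ft_force: [-1.3, 0.8, -0.3]
width: 52.7
```

Run:
```python
from fit import *
im=snapshot("wrist");im=snapshot("wrist"); crop(im,180,130,500,400,2.4,"pics/w11.png")
o=observe(); print(o["tool_pos"],o["ft_force"],o["width"],np.degrees(np.arctan2(*yaw(o)[[1,0],1])))
s=snapshot("side"); crop(s,370,230,490,380,4,"pics/s11.png")
```

```text
[ 568.22801809 -323.8075421   128.54458089] [0.15364283 0.54098114 1.49162312] 52.648951786859755 -4.437212223137581
```

View pics/w11.png

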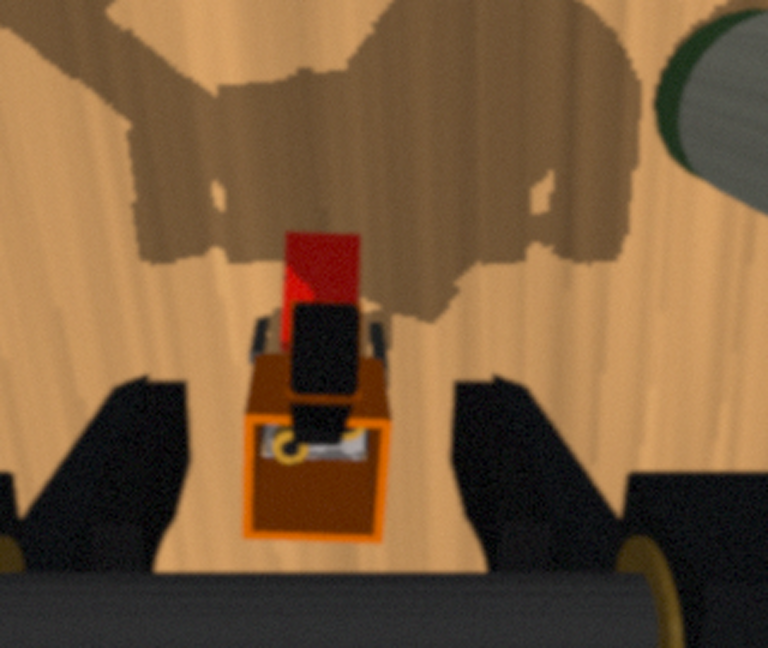

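View pics/s11.png

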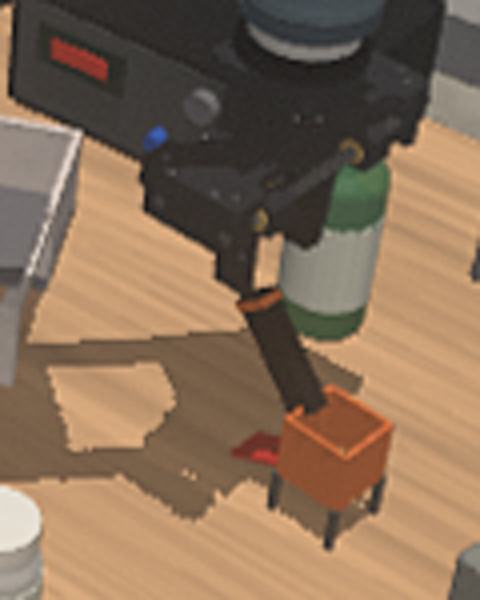

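The handle (crop (325,350)) is centred between the fingers. Descending and closing.

>>> {"name": "apply_moves", "arguments": {
  "commands": [
    {"dp": [0.0,0.0005,-0.015],"twist": 0.0},
    {"dp": [0.0,0.0005,-0.03],"twist": 0.0},
    {"dp": [0.0,0.0005,-0.04],"twist": 0.0},
    {"dp": [0.0,0.0005,-0.043],"twist": 0.0},
    {"dp": [0.0,0.0005,-0.043],"twist": 0.0}
  ]
}}

```text
time_s: 19.0
tool_pos: [568.0, -323.5, 84.9]
tcp_rot: [-0.519, -0.481, 0.519, -0.479]
ft_force: [-0.1, 0.2, 0.1]
width: 52.8
```

Run:
```python
from fit import *
im=snapshot("wrist");im=snapshot("wrist"); crop(im,180,130,500,400,2.4,"pics/w12.png")
o=observe(); print(o["tool_pos"],o["ft_force"],o["width"])
s=snapshot("side"); crop(s,370,230,490,380,4,"pics/s12.png")
```

```text
[ 568.7164787  -324.0890214    86.35955044] [-0.42896632  0.43163186 -0.02978464] 52.94271930532632
```

View pics/s12.png

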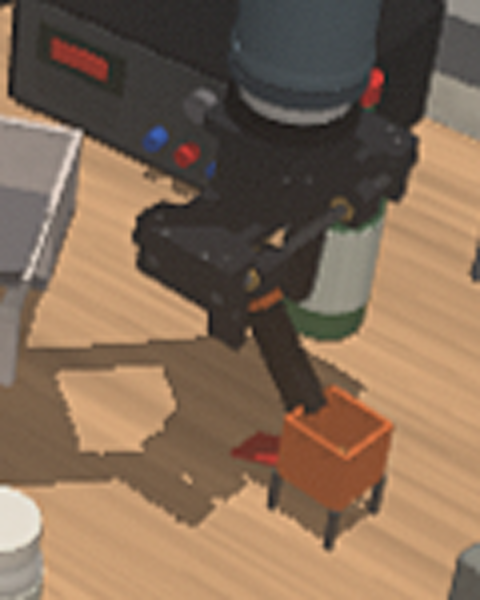

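View pics/w12.png

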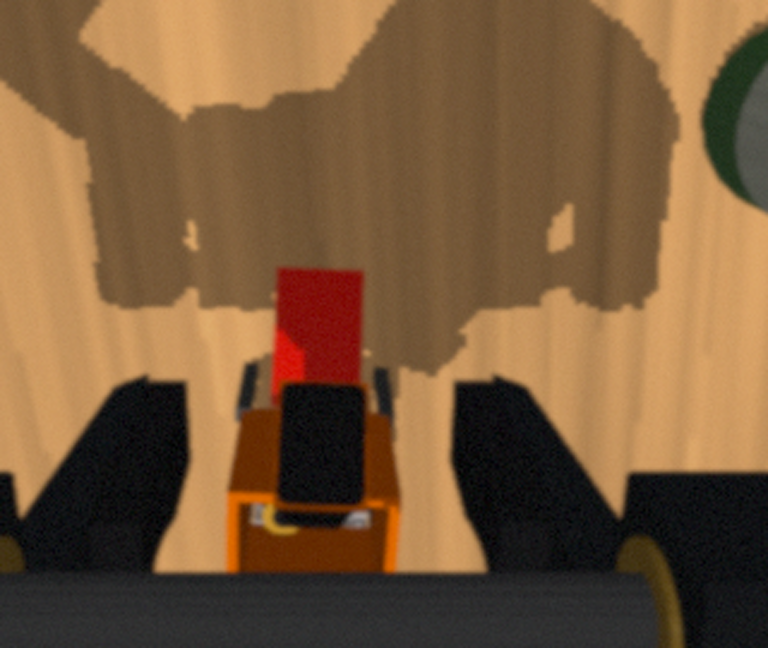

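>>> {"name": "apply_moves", "arguments": {
  "commands": [
    {"dp": [0.0,0.0,0.0],"twist": 0.0},
    {"dp": [0.0,0.0,0.0],"twist": 0.0},
    {"dp": [0.0,0.0,0.0],"twist": 0.0},
    {"dp": [0.0,0.0,0.0],"twist": 0.0},
    {"dp": [0.0,0.0,0.0],"twist": 0.0}
  ],
  "jaw": 0
}}

```text
time_s: 19.65
tool_pos: [568.5, -323.9, 86.2]
tcp_rot: [-0.519, -0.48, 0.519, -0.48]
ft_force: [-0.0, -1.6, 0.2]
width: 15.7
```

>>> {"name": "apply_moves", "arguments": {
  "commands": [
    {"dp": [0.0,0.0,0.0],"twist": 0.0},
    {"dp": [0.0,0.0,0.0],"twist": 0.0},
    {"dp": [0.0,0.0,0.004],"twist": 0.0},
    {"dp": [0.0,0.0,0.01],"twist": 0.0},
    {"dp": [0.0,0.0,0.015],"twist": 0.0}
  ]
}}

```text
time_s: 20.15
tool_pos: [568.5, -323.9, 101.6]
tcp_rot: [0.519, 0.48, -0.519, 0.48]
ft_force: [-0.6, 0.4, -2.2]
width: 15.5
```

Run:
```python
from fit import *
im=snapshot("wrist");im=snapshot("wrist"); crop(im,180,130,500,400,2.4,"pics/w13.png")
o=observe(); print(o["tool_pos"],o["ft_force"],o["width"])
s=snapshot("side"); crop(s,370,230,490,380,4,"pics/s13.png")
```

```text
[ 569.10302154 -324.32814619  102.38588379] [-0.2544115 -0.1861731 -1.5873895] 15.847149957228645
```

View pics/s13.png

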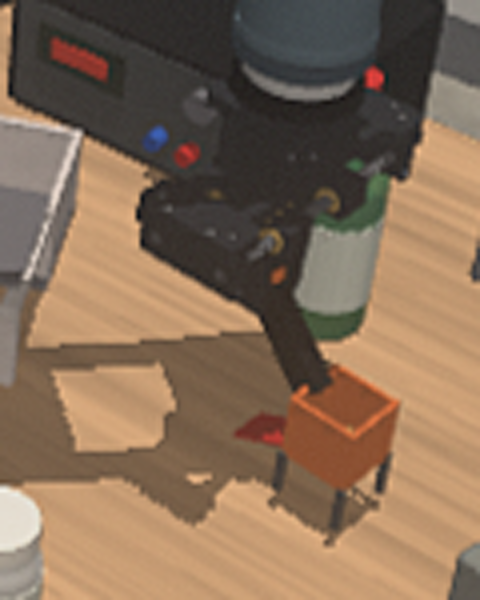

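View pics/w13.png

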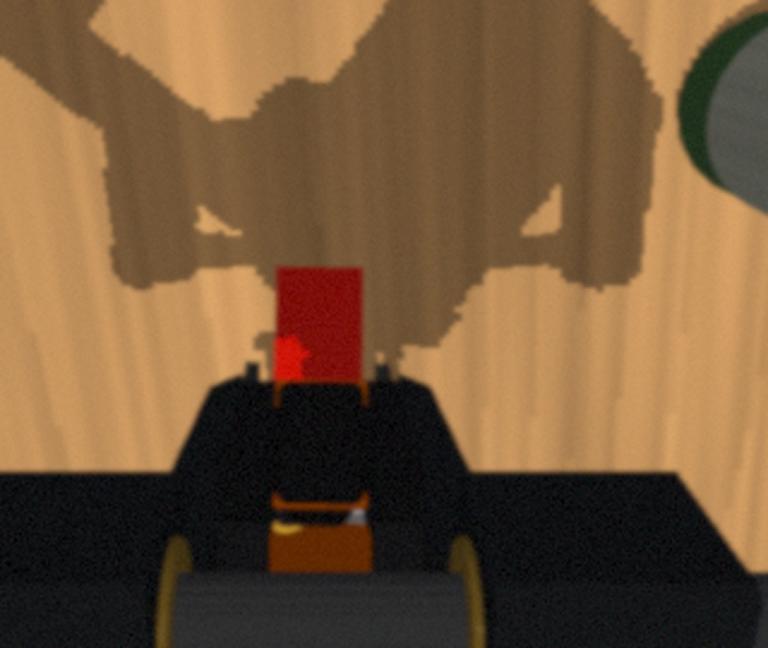

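The cup is lifted level. Raising it, then carrying it round the robot side of the feeder.

>>> {"name": "apply_moves", "arguments": {
  "commands": [
    {"dp": [0.0,0.0,0.015],"twist": 0.0},
    {"dp": [0.0,0.0,0.04],"twist": 0.0},
    {"dp": [-0.005,0.005,0.07],"twist": 0.0},
    {"dp": [-0.02,0.02,0.1],"twist": 0.005},
    {"dp": [-0.04,0.045,0.12],"twist": 0.012}
  ]
}}

```text
time_s: 20.8
tool_pos: [529.1, -280.1, 224.5]
tcp_rot: [0.501, 0.498, -0.5, 0.501]
ft_force: [0.5, -0.4, -1.6]
width: 15.9
```

>>> {"name": "apply_moves", "arguments": {
  "commands": [
    {"dp": [-0.022,0.03,0.0],"twist": 0.01},
    {"dp": [-0.044,0.06,0.0],"twist": 0.02},
    {"dp": [-0.062,0.09,0.0],"twist": 0.03},
    {"dp": [-0.075,0.122,0.0],"twist": 0.04},
    {"dp": [-0.084,0.155,0.0],"twist": 0.05}
  ]
}}

```text
time_s: 21.3
tool_pos: [443.6, -122.9, 222.1]
tcp_rot: [0.416, 0.572, -0.416, 0.572]
ft_force: [0.1, 1.1, -0.3]
width: 15.5
```

>>> {"name": "apply_moves", "arguments": {
  "commands": [
    {"dp": [0.0,0.03,0.0],"twist": 0.008},
    {"dp": [0.0,0.06,0.0],"twist": 0.0145},
    {"dp": [0.0,0.085,0.0],"twist": 0.0145},
    {"dp": [0.0,0.105,0.0],"twist": 0.0145},
    {"dp": [0.0,0.115,0.0],"twist": 0.0145}
  ]
}}

```text
time_s: 21.8
tool_pos: [444.4, -7.4, 222.0]
tcp_rot: [0.39, 0.59, -0.389, 0.591]
ft_force: [-0.1, -0.5, -2.3]
width: 15.8
```

Run:
```python
from fit import *
im=snapshot("wrist");im=snapshot("wrist"); cv2.imwrite("pics/w14.png",im[:,:,::-1])
o=observe(); print(o["time_s"],o["tool_pos"],o["ft_force"],o["width"],np.degrees(np.arctan2(*yaw(o)[[1,0],1])))
for n in("striker_top","lamp_bar","hopper_mouth"):
    r=place_of("wrist",n); print(n,[(round(q["p"],2),np.round(q["centre"],1)) for q in r[:2]])
s=snapshot("side"); crop(s,260,80,460,330,2.4,"pics/s14.png")
F=np.load("F.npy")
print(px("wrist",W(F,(-76,0,122))))
```

```text
21.9 [444.55663606  -8.07912604 221.73502263] [ 0.1809971  -1.03019303 -1.45640295] 15.853218005671945 23.188932624995875
striker_top [(0.64, array([596.8,  20. , 125.5]))]
lamp_bar []
hopper_mouth [(0.84, array([630.8, -65. ,  69.1]))]
[485.54305035 272.60648039]
```

View pics/s14.png

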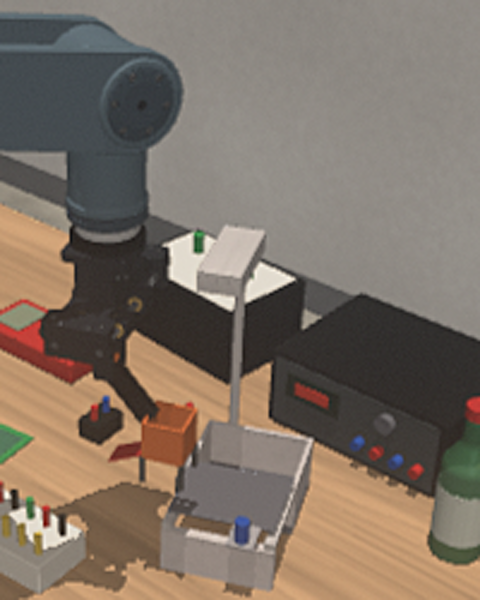

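View pics/w14.png

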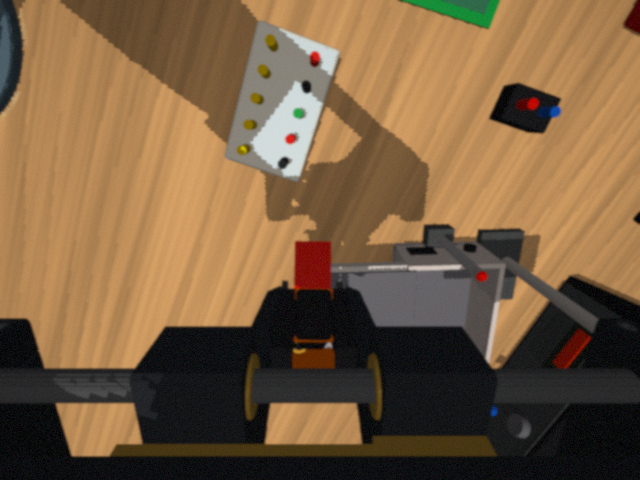

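Run:
```python
from fit import *
im=snapshot("wrist")
hsv=cv2.cvtColor(im,cv2.COLOR_RGB2HSV); m=cv2.inRange(hsv,(0,150,90),(8,255,255))|cv2.inRange(hsv,(172,150,90),(180,255,255))
n,l,st,ce=cv2.connectedComponentsWithStats(m)
for i in range(1,n):
    if st[i,4]>30: print(st[i],ce[i],ray("wrist",ce[i],121).round(1))
F=np.load("F.npy"); print("fit striker",W(F,(-76,0,121)))
o=observe();T=o["tool_pos"];print(T)
th=F[2]; x=np.array([np.cos(th),np.sin(th)]);y=np.array([-np.sin(th),np.cos(th)])
d=T[:2]-F[:2];print("hand in feeder",d@x,d@y)
```

```text
[312  48   8  12  84] [315.5         53.95238095] [394.9 109.2 121. ]
[528  94  14  12 131] [534.6870229   99.48091603] [556.2 145.  121. ]
[287 132   9   8  61] [291.16393443 135.54098361] [399.7  50.7 121. ]
[ 294  241   38   49 1731] [312.59907568 264.72559214] [456.8 -41.8 121. ]
[478 268  12  11 100] [483.64 273.34] [597.6   9.2 121. ]
[558 329  34  40 475] [574.82315789 348.70105263] [719.4 -24.1 121. ]
fit striker [598.18353683  10.69563184 121.        ]
[444.59057841  -9.75892691 221.15237587]
hand in feeder -117.69845460830878 -149.23278705635386
```

The striker position from the wrist view (597.6, 9.2) agrees with the fit (598.2, 10.7). Sliding in alongside the lamp.

>>> {"name": "apply_moves", "arguments": {
  "commands": [
    {"dp": [0.022,0.008,0.0],"twist": 0.0},
    {"dp": [0.05,0.018,0.0],"twist": 0.0},
    {"dp": [0.078,0.028,0.0],"twist": 0.0},
    {"dp": [0.1,0.037,0.0],"twist": 0.0},
    {"dp": [0.11,0.041,0.0],"twist": 0.0}
  ]
}}

```text
time_s: 22.65
tool_pos: [555.9, 31.9, 220.7]
tcp_rot: [0.39, 0.59, -0.39, 0.59]
ft_force: [-0.1, -0.4, -1.9]
width: 15.7
```

>>> {"name": "apply_moves", "arguments": {
  "commands": [
    {"dp": [0.01,0.004,0.0],"twist": 0.0},
    {"dp": [0.02,0.008,0.0],"twist": 0.0},
    {"dp": [0.028,0.01,0.0],"twist": 0.0},
    {"dp": [0.03,0.0105,0.0],"twist": 0.0},
    {"dp": [0.03,0.0105,0.0],"twist": 0.0}
  ]
}}

```text
time_s: 23.15
tool_pos: [584.5, 42.5, 221.1]
tcp_rot: [0.39, 0.59, -0.39, 0.59]
ft_force: [-0.7, -0.3, -1.2]
width: 15.8
```

```bash
cat > look.py <<'E'
from fit import *
import sys
k=sys.argv[1]
im=snapshot("wrist");im=snapshot("wrist"); crop(im,160,100,560,420,1.9,f"pics/w{k}.png")
o=observe(); T=o["tool_pos"]; print(o["time_s"],T,o["ft_force"],o["width"],np.degrees(np.arctan2(*yaw(o)[[1,0],1])))
F=np.load("F.npy");th=F[2]; x=np.array([np.cos(th),np.sin(th)]);y=np.array([-np.sin(th),np.cos(th)])
d=T[:2]-F[:2];print("hand in feeder",d@x,d@y)
s=snapshot("side"); crop(s,280,100,440,310,3.2,f"pics/s{k}.png")
t=snapshot("top"); crop(t,280,110,430,270,3.7,f"pics/t{k}.png")
E
python3 look.py 15
```

```text
23.25 [584.1552301   42.52640654 221.10962538] [ 0.29419297  0.35942664 -1.3747393 ] 15.516941208558533 23.077400871573598
hand in feeder -110.78310940886263 -0.35624056505035034
```

View pics/s15.png

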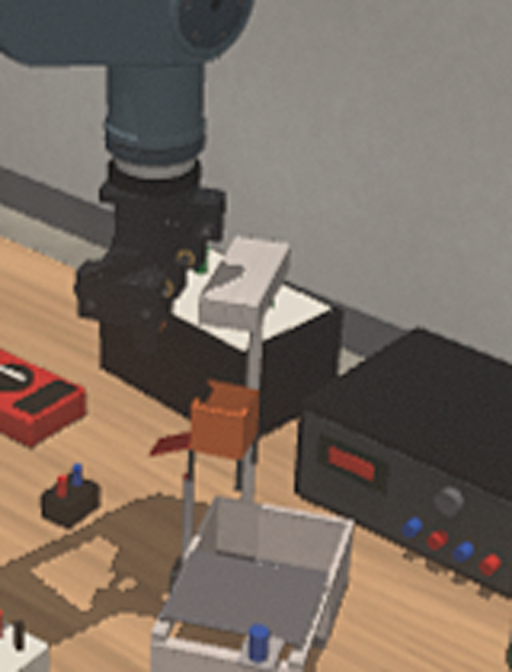

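View pics/w15.png

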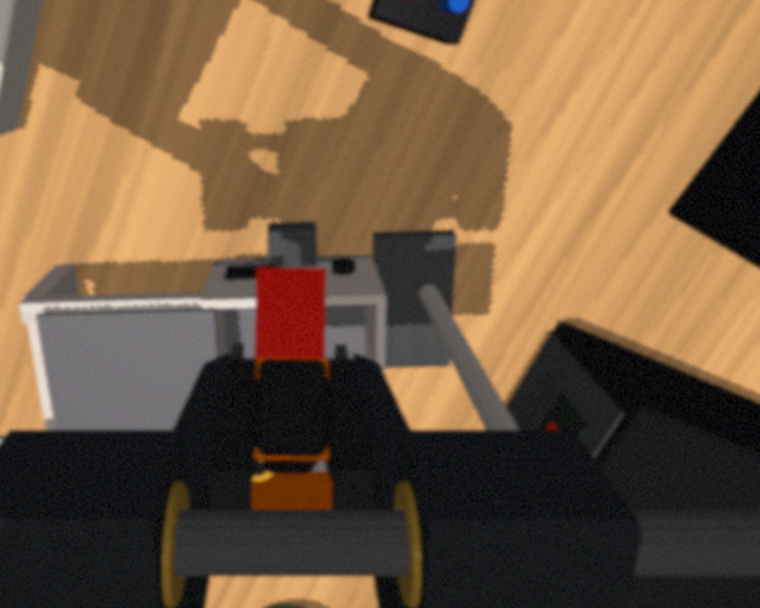

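View pics/t15.png

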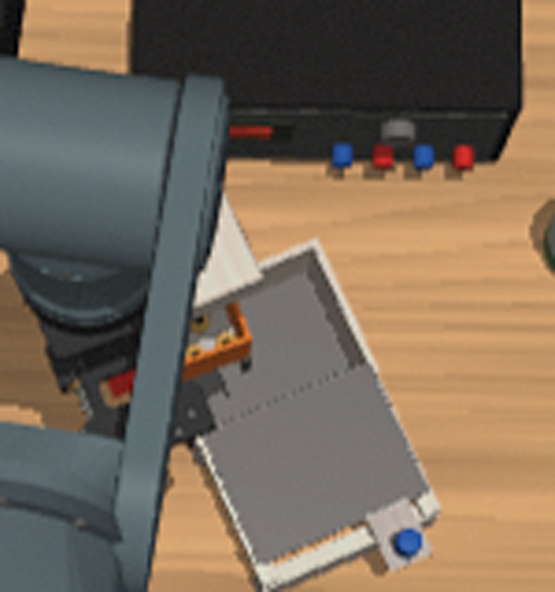

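The cup (side crop (225,420)) is over the hopper, level, with its tab over the striker and the hand clear of the lamp. Edging in and lowering.

>>> {"name": "apply_moves", "arguments": {
  "commands": [
    {"dp": [0.0015,-0.0015,-0.005],"twist": 0.0},
    {"dp": [0.0028,-0.0032,-0.01],"twist": 0.0},
    {"dp": [0.0028,-0.0032,-0.017],"twist": 0.0},
    {"dp": [0.0028,-0.0032,-0.023],"twist": 0.0},
    {"dp": [0.0028,-0.0032,-0.026],"twist": 0.0}
  ]
}}

```text
time_s: 23.85
tool_pos: [586.7, 39.5, 193.8]
tcp_rot: [0.39, 0.59, -0.39, 0.589]
ft_force: [0.8, 0.6, -1.7]
width: 15.9
```

>>> {"name": "apply_moves", "arguments": {
  "commands": [
    {"dp": [0.0,0.0,0.0],"twist": 0.0}
  ]
}}

```text
time_s: 23.95
tool_pos: [586.8, 39.5, 194.2]
tcp_rot: [0.39, 0.59, -0.39, 0.589]
ft_force: [-0.1, 0.2, -2.2]
width: 16.0
```

```bash
python3 look.py 16
```

```text
24.05 [587.33290677  39.47432659 195.09971164] [ 0.13864313 -0.2349339  -0.88337481] 15.718429552598511 23.085304881434826
hand in feeder -106.72610399624755 1.3623426011746227
```

View pics/s16.png

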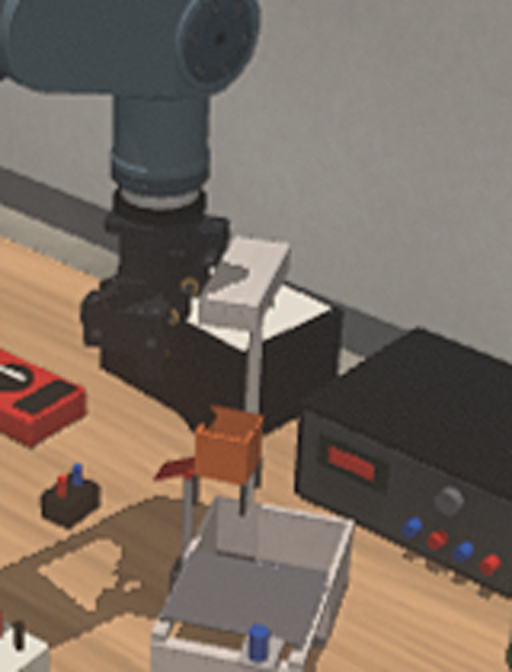

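>>> {"name": "apply_moves", "arguments": {
  "commands": [
    {"dp": [0.0,0.0,-0.003],"twist": 0.0},
    {"dp": [0.0,0.0,-0.006],"twist": 0.0},
    {"dp": [0.0,0.0,-0.007],"twist": 0.0},
    {"dp": [0.0,0.0,-0.007],"twist": 0.0}
  ]
}}

```text
time_s: 24.55
tool_pos: [587.6, 39.2, 188.4]
tcp_rot: [0.39, 0.59, -0.39, 0.59]
ft_force: [-0.0, -1.1, 1.7]
width: 15.9
```

>>> {"name": "apply_moves", "arguments": {
  "commands": [
    {"dp": [0.0,0.0,-0.003],"twist": 0.0},
    {"dp": [0.0,0.0,-0.003],"twist": 0.0}
  ]
}}

```text
time_s: 24.75
tool_pos: [587.6, 39.0, 185.2]
tcp_rot: [0.39, 0.59, -0.39, 0.59]
ft_force: [0.9, -1.4, 2.2]
width: 15.5
```

>>> {"name": "apply_moves", "arguments": {
  "commands": [
    {"dp": [0.0,0.0,-0.003],"twist": 0.0},
    {"dp": [0.0,0.0,-0.003],"twist": 0.0}
  ]
}}

```text
time_s: 24.95
tool_pos: [587.6, 39.0, 182.1]
tcp_rot: [0.39, 0.59, -0.39, 0.59]
ft_force: [0.9, -2.1, 3.1]
width: 15.9
```

Contact at the predicted height, with about 5 N building up. Continuing.

>>> {"name": "apply_moves", "arguments": {
  "commands": [
    {"dp": [0.0,0.0,-0.003],"twist": 0.0},
    {"dp": [0.0,0.0,-0.005],"twist": 0.0},
    {"dp": [0.0,0.0,-0.005],"twist": 0.0}
  ]
}}

```text
time_s: 25.25
tool_pos: [587.4, 39.4, 177.0]
tcp_rot: [0.39, 0.59, -0.39, 0.59]
ft_force: [0.5, -2.2, 5.3]
width: 15.8
```

```bash
python3 look.py 17; cd pics; python3 -c "
import cv2
im=cv2.imread('s17.png');cv2.imwrite('s17b.png',cv2.resize(im[320:620,80:380],None,fx=2,fy=2))"
```

```text
25.35 [587.49025911  39.41685345 177.27480511] [ 0.83480957 -2.50498092  5.67682533] 15.968206696896727 23.081940496889686
hand in feeder -106.61129705351543 1.4843355719432525
```

View pics/s17b.png

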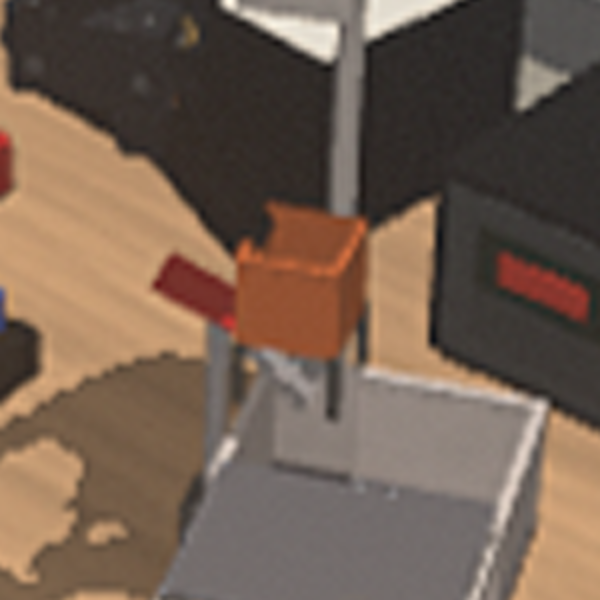

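View pics/t17.png

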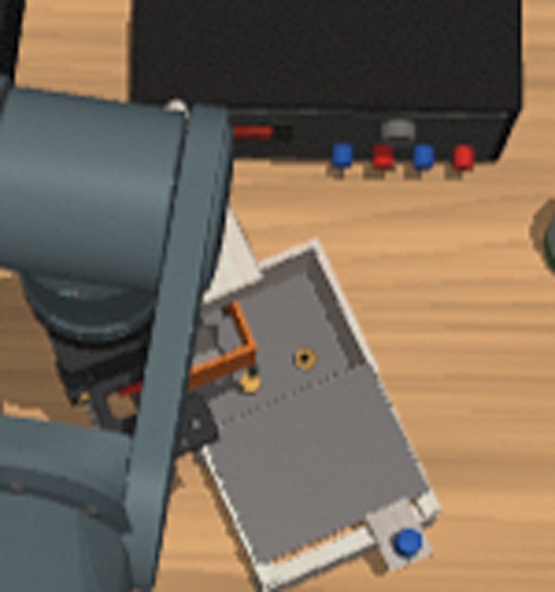

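The bottom has swung wide open and two nuts lie in the hopper (crop (306,357) and (250,383)). Pressing slightly further and holding for the third.

>>> {"name": "apply_moves", "arguments": {
  "commands": [
    {"dp": [0.0,0.0,-0.002],"twist": 0.0},
    {"dp": [0.0,0.0,-0.003],"twist": 0.0},
    {"dp": [0.0,0.0,-0.003],"twist": 0.0},
    {"dp": [0.0,0.0,-0.003],"twist": 0.0},
    {"dp": [0.0,0.0,-0.003],"twist": 0.0}
  ]
}}

```text
time_s: 25.95
tool_pos: [587.4, 39.8, 174.6]
tcp_rot: [0.39, 0.59, -0.39, 0.59]
ft_force: [-0.5, -1.6, 6.1]
width: 15.9
```

>>> {"name": "apply_moves", "arguments": {
  "commands": [
    {"dp": [0.0,0.0,0.006],"twist": 0.0},
    {"dp": [0.0,0.0,0.012],"twist": 0.0},
    {"dp": [0.0,0.0,0.02],"twist": 0.0},
    {"dp": [0.0,0.0,0.03],"twist": 0.0},
    {"dp": [0.0,0.0,0.04],"twist": 0.0}
  ]
}}

```text
time_s: 26.45
tool_pos: [586.7, 39.8, 214.3]
tcp_rot: [0.39, 0.591, -0.39, 0.589]
ft_force: [0.7, -0.7, -0.8]
width: 15.6
```

>>> {"name": "apply_moves", "arguments": {
  "commands": [
    {"dp": [-0.001,0.003,0.006],"twist": 0.0},
    {"dp": [-0.003,0.007,0.008],"twist": 0.0},
    {"dp": [-0.003,0.007,0.008],"twist": 0.0}
  ]
}}

```text
time_s: 26.75
tool_pos: [584.0, 47.1, 222.4]
tcp_rot: [0.39, 0.59, -0.39, 0.59]
ft_force: [0.0, -0.2, -1.9]
width: 15.8
```

```bash
python3 look.py 18
```

```text
26.85 [583.9416595   46.69106798 221.73077156] [-0.13880553 -0.7398731  -0.73403252] 15.910772163877366 23.10321566358214
hand in feeder -114.69520624381208 1.0878908993542376
```

View pics/t18.png

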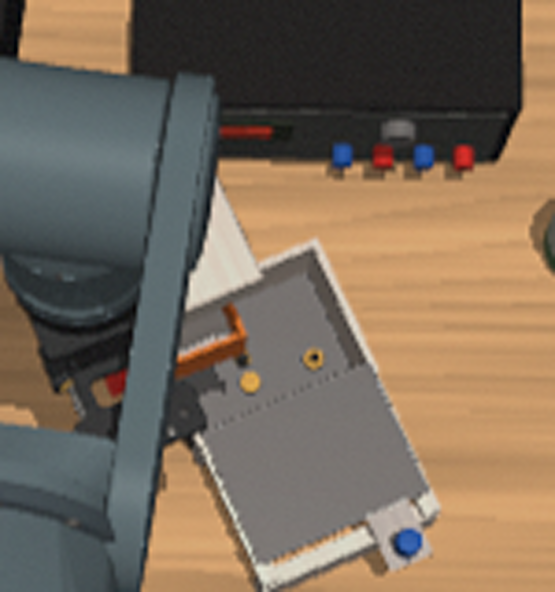

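View pics/s18.png

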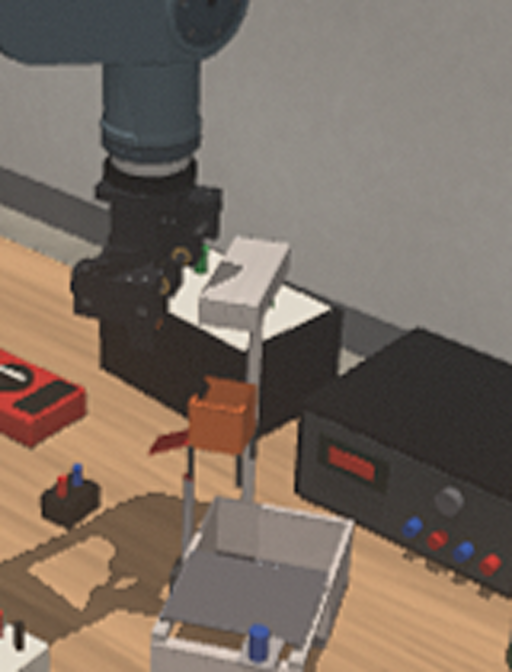

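Two nuts are visible in the hopper and the bottom is shut. Backing out before I check for the third.

>>> {"name": "apply_moves", "arguments": {
  "commands": [
    {"dp": [-0.015,-0.006,0.0],"twist": 0.0},
    {"dp": [-0.045,-0.018,0.0],"twist": 0.0},
    {"dp": [-0.08,-0.033,0.0],"twist": 0.0},
    {"dp": [-0.11,-0.046,0.0],"twist": 0.0},
    {"dp": [-0.125,-0.053,0.0],"twist": 0.0}
  ]
}}

```text
time_s: 27.45
tool_pos: [457.0, -7.1, 221.5]
tcp_rot: [0.39, 0.59, -0.39, 0.589]
ft_force: [-0.0, 0.5, -0.8]
width: 15.8
```

>>> {"name": "apply_moves", "arguments": {
  "commands": [
    {"dp": [-0.02,-0.008,0.0],"twist": 0.0},
    {"dp": [-0.02,-0.008,0.0],"twist": 0.0}
  ]
}}

```text
time_s: 27.65
tool_pos: [437.6, -15.1, 221.8]
tcp_rot: [0.39, 0.59, -0.391, 0.589]
ft_force: [0.1, -0.5, -1.2]
width: 15.7
```

```bash
python3 look.py 19
```

```text
27.75 [439.62583599 -14.71829786 222.25863388] [-0.80522908  0.5586874  -0.90493212] 15.621268006717658 23.022879740183914
hand in feeder -115.0956035741103 -155.74962632320694
```

View pics/t19.png

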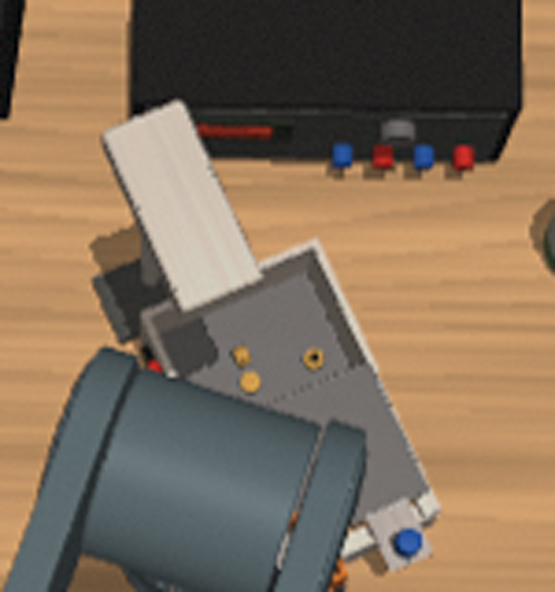

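View pics/w19.png

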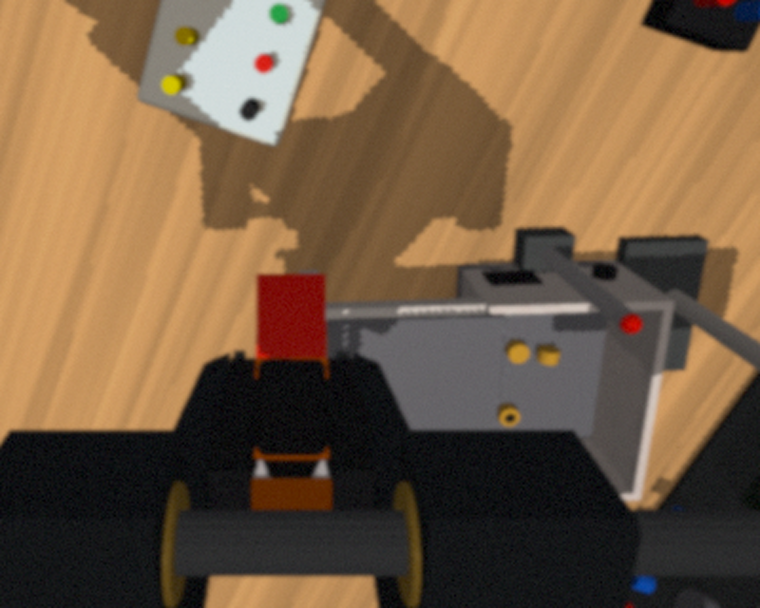

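All three nuts are in the hopper: top crop (241,354), (250,383) and (314,357). The cup is empty and the cover open. Carrying the cup to the larger mat.

>>> {"name": "apply_moves", "arguments": {
  "commands": [
    {"dp": [0.0,0.015,0.0],"twist": 0.0},
    {"dp": [-0.001,0.045,0.0],"twist": 0.0},
    {"dp": [-0.003,0.08,0.0],"twist": 0.0},
    {"dp": [-0.005,0.12,0.0],"twist": 0.0},
    {"dp": [-0.006,0.16,0.0],"twist": 0.0}
  ]
}}

```text
time_s: 28.35
tool_pos: [433.7, 147.3, 222.1]
tcp_rot: [0.39, 0.59, -0.39, 0.59]
ft_force: [0.3, -0.2, -1.4]
width: 15.8
```

>>> {"name": "apply_moves", "arguments": {
  "commands": [
    {"dp": [-0.001,0.04,0.0],"twist": 0.0},
    {"dp": [-0.002,0.08,0.0],"twist": 0.0},
    {"dp": [-0.003,0.12,0.0],"twist": 0.0},
    {"dp": [-0.004,0.155,0.0],"twist": 0.0},
    {"dp": [-0.005,0.18,0.0],"twist": 0.0}
  ]
}}

```text
time_s: 28.85
tool_pos: [428.1, 328.5, 221.6]
tcp_rot: [0.389, 0.591, -0.389, 0.59]
ft_force: [0.8, -0.2, -1.3]
width: 15.2
```

>>> {"name": "apply_moves", "arguments": {
  "commands": [
    {"dp": [0.0,0.012,-0.01],"twist": 0.0},
    {"dp": [0.0,0.018,-0.03],"twist": 0.0},
    {"dp": [0.0,0.02,-0.06],"twist": 0.0},
    {"dp": [0.0,0.02,-0.08],"twist": 0.0},
    {"dp": [0.0,0.02,-0.09],"twist": 0.0}
  ]
}}

```text
time_s: 29.35
tool_pos: [426.9, 344.5, 128.8]
tcp_rot: [0.388, 0.591, -0.391, 0.589]
ft_force: [-0.5, 0.1, -0.2]
width: 15.6
```

Run:
```python
from fit import *
im=snapshot("wrist");im=snapshot("wrist"); cv2.imwrite("pics/w20.png",im[:,:,::-1])
o=observe(); T=o["tool_pos"]; print(o["time_s"],T,o["ft_force"],o["width"])
s=snapshot("side"); crop(s,170,130,350,320,3,"pics/s20.png")
print("mat",[np.round(q["centre"],1) for q in place_of("side","mat")[:2]],[np.round(q["centre"],1) for q in place_of("wrist","mat")[:2]],"cup",[np.round(q["centre"],1) for q in place_of("side","cup_center")[:2]])
```

```text
29.45 [427.33448032 344.57541578 129.94165844] [-0.10063762  0.18480094 -0.68385608] 15.496416754426532
mat [array([456.5, 285.2,   0.9]), array([283.6, 429.1,  -1. ])] [array([283.5, 427.6,  -5.6])] cup [array([453.3, 279.6,  98.9]), array([7.036e+02, 3.667e+02, 3.000e-01])]
```

View pics/s20.png

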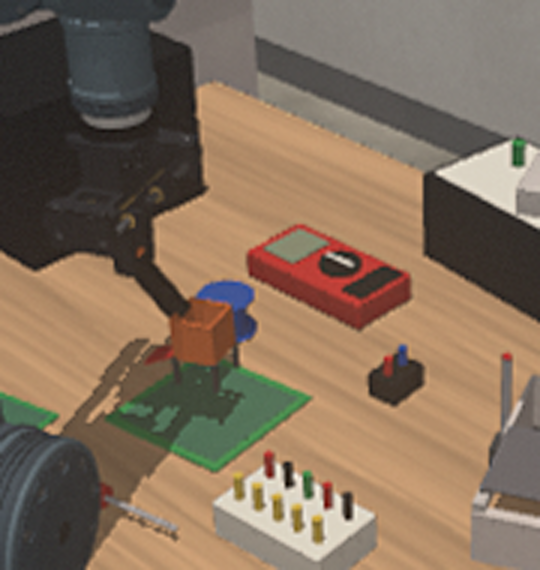

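View pics/w20.png

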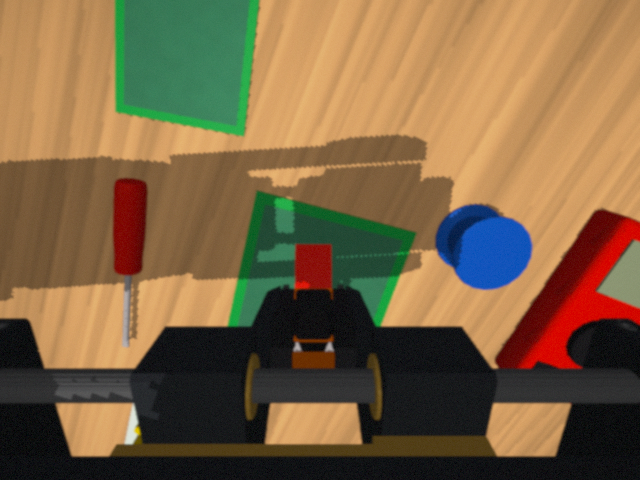

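The cup hangs above the larger mat, near its middle. Lowering.

>>> {"name": "apply_moves", "arguments": {
  "commands": [
    {"dp": [0.0,0.002,-0.012],"twist": 0.0},
    {"dp": [0.0,0.002,-0.024],"twist": 0.0},
    {"dp": [0.0,0.002,-0.031],"twist": 0.0},
    {"dp": [0.0,0.002,-0.035],"twist": 0.0},
    {"dp": [0.0,0.002,-0.037],"twist": 0.0}
  ]
}}

```text
time_s: 30.15
tool_pos: [427.9, 347.2, 94.2]
tcp_rot: [0.389, 0.59, -0.39, 0.59]
ft_force: [0.3, -0.2, -1.5]
width: 15.8
```

>>> {"name": "apply_moves", "arguments": {
  "commands": [
    {"dp": [0.0,0.0,-0.0015],"twist": 0.0},
    {"dp": [0.0,0.0,-0.0025],"twist": 0.0}
  ]
}}

```text
time_s: 30.35
tool_pos: [428.5, 347.5, 92.7]
tcp_rot: [0.39, 0.59, -0.39, 0.59]
ft_force: [-0.9, 0.1, -0.6]
width: 15.8
```

>>> {"name": "apply_moves", "arguments": {
  "commands": [
    {"dp": [0.0,0.0,-0.0015],"twist": 0.0},
    {"dp": [0.0,0.0,-0.0015],"twist": 0.0}
  ]
}}

```text
time_s: 30.55
tool_pos: [428.3, 347.4, 91.1]
tcp_rot: [0.39, 0.59, -0.39, 0.59]
ft_force: [0.9, -0.7, -0.3]
width: 16.1
```

>>> {"name": "apply_moves", "arguments": {
  "commands": [
    {"dp": [0.0,0.0,-0.0015],"twist": 0.0},
    {"dp": [0.0,0.0,-0.002],"twist": 0.0}
  ]
}}

```text
time_s: 30.75
tool_pos: [428.3, 347.4, 89.1]
tcp_rot: [0.39, 0.59, -0.39, 0.59]
ft_force: [0.0, 0.4, -0.8]
width: 15.8
```

>>> {"name": "apply_moves", "arguments": {
  "commands": [
    {"dp": [0.0,0.0,-0.001],"twist": 0.0},
    {"dp": [0.0,0.0,-0.001],"twist": 0.0}
  ]
}}

```text
time_s: 30.95
tool_pos: [428.4, 347.6, 88.3]
tcp_rot: [0.39, 0.59, -0.39, 0.59]
ft_force: [-0.9, 0.7, 0.2]
width: 16.0
```

Run:
```python
from fit import *
o=observe(); print(o["tool_pos"],o["ft_force"])
s=snapshot("side"); crop(s,200,190,300,290,6,"pics/s21.png"); print(observe()["ft_force"])
```

```text
[428.38602747 347.59045846  88.3053357 ] [-0.90362534  0.66274875  0.19772902]
[-0.20591103  0.2539521   1.09337669]
```

View pics/s21.png

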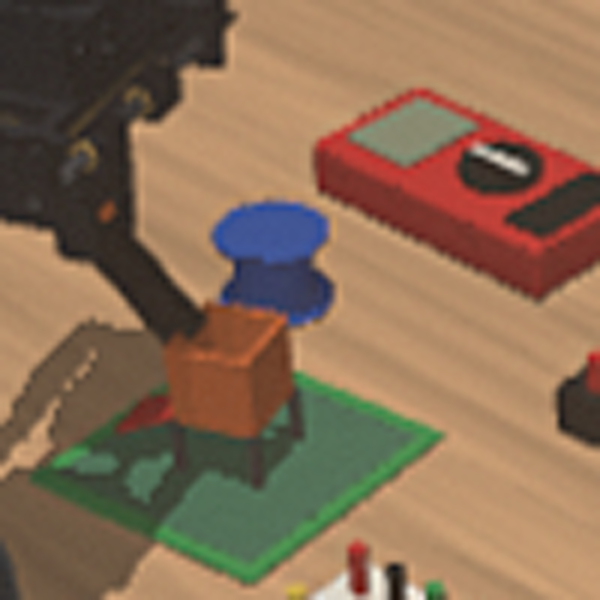

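Contact is light and the cup stands level on the mat. Opening and lifting off.

>>> {"name": "apply_moves", "arguments": {
  "commands": [
    {"dp": [0.0,0.0,-0.001],"twist": 0.0},
    {"dp": [0.0,0.0,-0.001],"twist": 0.0}
  ]
}}

```text
time_s: 31.2
tool_pos: [428.5, 348.0, 88.1]
tcp_rot: [0.39, 0.59, -0.389, 0.59]
ft_force: [-2.1, 0.7, 7.1]
width: 15.5
```

>>> {"name": "apply_moves", "arguments": {
  "commands": [
    {"dp": [0.0,0.0,0.0],"twist": 0.0},
    {"dp": [0.0,0.0,0.0],"twist": 0.0},
    {"dp": [0.0,0.0,0.0],"twist": 0.0},
    {"dp": [0.0,0.0,0.0],"twist": 0.0},
    {"dp": [0.0,0.0,0.0],"twist": 0.0}
  ],
  "jaw": 55
}}

```text
time_s: 31.7
tool_pos: [428.3, 347.3, 86.9]
tcp_rot: [0.39, 0.59, -0.39, 0.59]
ft_force: [-0.2, -1.0, 0.1]
width: 48.3
```

>>> {"name": "apply_moves", "arguments": {
  "commands": [
    {"dp": [0.0,0.0,0.015],"twist": 0.0},
    {"dp": [0.0,0.0,0.04],"twist": 0.0},
    {"dp": [0.0,0.0,0.08],"twist": 0.0},
    {"dp": [0.0,0.0,0.12],"twist": 0.0},
    {"dp": [-0.02,0.02,0.15],"twist": 0.0}
  ]
}}

```text
time_s: 32.2
tool_pos: [410.6, 366.6, 241.2]
tcp_rot: [0.392, 0.588, -0.39, 0.59]
ft_force: [0.3, 0.9, 0.3]
width: 48.6
```

>>> {"name": "apply_moves", "arguments": {
  "commands": [
    {"dp": [-0.03,0.04,0.02],"twist": 0.0},
    {"dp": [-0.06,0.08,0.02],"twist": 0.0},
    {"dp": [-0.08,0.1,0.02],"twist": 0.0},
    {"dp": [-0.08,0.1,0.02],"twist": 0.0},
    {"dp": [-0.08,0.1,0.02],"twist": 0.0}
  ]
}}

```text
time_s: 32.7
tool_pos: [327.9, 467.7, 257.9]
tcp_rot: [0.39, 0.59, -0.389, 0.591]
ft_force: [0.4, -0.3, 0.1]
width: 48.3
```

Run:
```python
from fit import *
o=observe(); print(o["time_s"],o["tool_pos"],o["ft_force"],o["width"])
s=snapshot("side"); crop(s,190,180,410,340,3.6,"pics/s22.png")
t=snapshot("top"); crop(t,170,130,430,310,3,"pics/t22.png")
for c in("side","top"):
    for n in("cup","cup_center","mat","cover_knob","plug_box","jar","bottle","reel","adapter"): print(c,n,[(round(q["p"],2),np.round(q["centre"],1)) for q in place_of(c,n)[:2]])
```

```text
32.7 [327.93936174 467.6673149  257.92676495] [ 0.44634851 -0.25194427  0.06405518] 48.328699881073575
side cup [(0.92, array([454.5, 278.7,   1.8]))]
side cup_center [(0.84, array([455.4, 282.8,  56.2])), (0.51, array([282.8, 267.1,  13.3]))]
side mat [(0.57, array([456. , 286.4,   3.6])), (0.53, array([ 493.5, -150.6,   93.5]))]
side cover_knob [(0.7, array([ 364.1, -287.3,    2.4])), (0.59, array([ 494.9, -151.5,   93.6]))]
side plug_box [(0.74, array([374.7,  69.5,   0.7]))]
side jar [(0.62, array([ 363.8, -289.6,    2.1])), (0.35, array([597. ,  12.9, 126.3]))]
side bottle []
side reel [(0.72, array([568.3, 383.9,  -0.9]))]
side adapter [(0.52, array([609.2, 166.6,  -1.3]))]
top cup [(0.72, array([451.6, 282.9,   5.7])), (0.68, array([606. , 169. ,  -2.2]))]
top cup_center [(0.8, array([456.3, 284.8,  60.3]))]
top mat [(0.71, array([2.810e+02, 4.271e+02, 3.000e-01])), (0.6, array([457.5, 280.8,   1.7]))]
top cover_knob [(0.84, array([ 490.9, -156. ,   89.8]))]
top plug_box [(0.93, array([375.1,  69.3,   1.2])), (0.43, array([649.9,  -4.9, 283.4]))]
top jar [(0.83, array([ 364.1, -285.4,   -0.9])), (0.57, array([599.1,  15.6,  19.3]))]
top bottle [(0.57, array([ 719.8, -290.9,    4.4])), (0.16, array([607.3, 168.1,  -1.1]))]
top reel [(0.96, array([567.5, 385. ,  -1.8])), (0.65, array([631.4, -49.4,  22.6]))]
top adapter [(0.8, array([609.1, 171. ,  -3.6])), (0.46, array([649.6,  -3.5, 282.8]))]
```

View pics/s22.png

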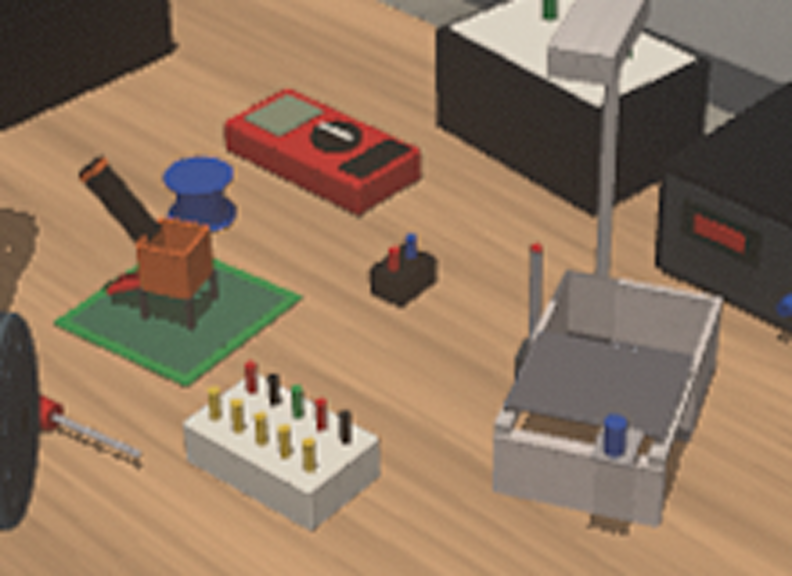

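View pics/t22.png

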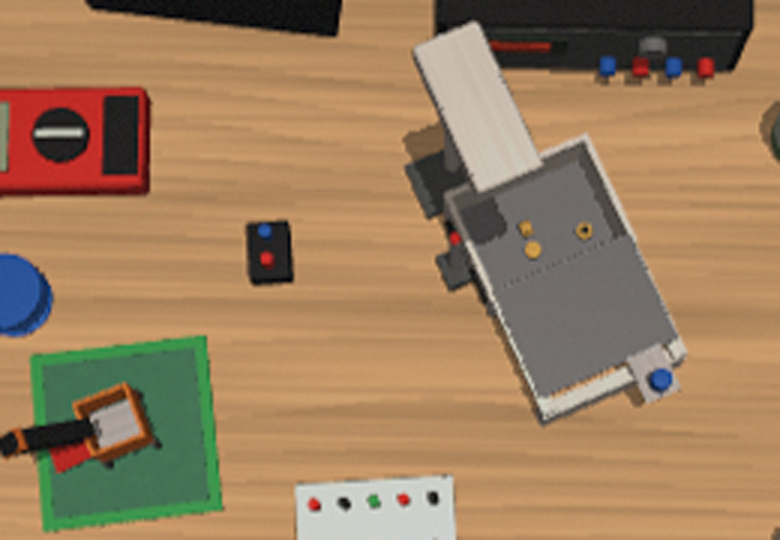

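Everything checks out: the cup is upright and empty near the mat's middle, three nuts are in the hopper, the cover is at its stop, and the robot is clear. Handing in.

```bash
python3 -c "
from bench import *
print(job_done()); print(observe()['time_s'])"
```

```text
the job is handed in; nothing more can be done
None
the job is handed in; nothing more can be done
```

I handed the job in at about 33 s of robot time. By my last checks the feeder is refilled and every end condition I could see is met; the system gave no verdict.

**What I did:**
- I pulled the cover out to its stop.
- I carried the cup by the upper handle and pressed its tab on the striker with about 6–7 N. I held it there until the bottom swung open and the nuts fell, then let the bottom shut.
- I stood the empty cup on the larger green mat and backed the arm away.

**Last checks:**
- **Nuts:** all three show in the hopper in the top view.
- **Cover:** the knob is at (491–495, −152 to −156), which matches its stop within a few millimetres.
- **Cup:** it looks upright and empty, its bottom looks shut, and it is within about 10 mm of the mat's middle.
- **Other things:** the plug box, jar, bottle, reel and adapter are within a few millimetres of where they started. The multimeter and screwdriver I judged only by eye.
- **Robot:** it touches nothing, and the measured force is about zero.

**What went wrong or disagreed:**
- My first two grips closed above the knob. The fingertips appeared about 15–20 mm higher than the reported TCP, and gripping lower fixed it.
- The first pull hit the stop with about 60–70 N at the wrist. I then pushed the cover back roughly 8 mm while relaxing and gently pulled it out again.
- The pull to the stop was only about 79 mm of tool travel. The pictures suggest the cover started about 8 mm ajar, but I had no direct reading of its position.

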